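# Seat a sharpening stone on its support bars

### The arm

A 6-joint arm with a two-finger parallel gripper is mounted at the origin on the work surface. World frame = base frame: x ahead of the robot, y to its left, z up, the work surface at z = 0. Lengths are in m, angles in rad, forces in N, time in s.
With the tool pointing down it reaches from about 0.4 to 0.825 m from the base axis. Payload 7 kg.
Tool frame: the origin (TCP) lies midway between the tips of the shut fingers; the grasp point (between the pads) lies 19 mm behind it; z points along the fingers, x is the direction in which the jaws open and shut, and the axes are right-handed (so a half turn about z gives the same grasp; the last joint's range is limited). The gripper opens to 88 mm and grips with 3 to 60 N. Pads are 19 mm wide; open, the fingers measure 130 mm over their backs; the gripper's body (78 mm by 193 mm) begins 47 mm behind the grasp point.
Start: joints at [1.487, 0.359, 0.012, 0, -1.224, -0.288], TCP at [0.245, 0.629, 0.227] pointing down, gripper open.
Joint ranges: [-3.07, 3.07], [-1.43, 2.12], [-1.02, 1.25], [-3.03, 1.67], [-3.05, -0], [-3.03, 3.03]. Speed limits (rad/s): [2.39, 2.39, 3.01, 3.14, 3.14, 3.14].

### API

Orientations are given as [roll, pitch, yaw] about the fixed x, y, z axes, in that order (R = Rz(yaw) Ry(pitch) Rx(roll)).
In Python, from plant import manip gives the robot as it stands.
- The arm moves only by the tool apply_moves, never from a script. Its argument "deltas" is a list of rows, each an object with "claw": the gripper's target within -1 to 1 (fully open at 1, half-way at 0, shut at -1); "linear": the shift along the tool's x, y, z scaled (see below), a list of three; "yaw": the turn about the tool's z scaled (see below). In form: [{"claw": claw, "linear": [tx, ty, tz], "yaw": yaw}, ...]. A call has 1 to 20 rows; each row is the pose to reach, as a shift and turn from the pose commanded when the call began, along the tool's axes at that moment, turning the shorter way round; what a row does not reach only later rows make up. The controller multiplies each number of a shift by 30 cm and each number of a turn by 180 degrees. A row lasts 1/12 s, in which the tool goes at most 41.7 mm and 7.16 degrees, less where a joint would pass 70% of its speed; a pose out of reach is approached as far as the arm can. A call with a number of a shift or a turn outside -1 to 1 is refused whole. A call with a gripper value outside its range is refused whole. The fingers move at their own pace and stop on an object; the grip force is fixed at half the most. Time passes only in rows, so rows that repeat a pose let the fingers close. It gives the time, the measured TCP pose, the force and the opening at its end, in the units of the state.
- manip.get_state(): the state, without advancing time (a new reading comes with each control period).
- manip.snapshot(name): name is "scene" or "top" or "wrist"; returns the picture (480x640x3 uint8, red, green, blue); there is no depth.
- manip.camera_model(name): a dict with "fx", "fy", "cx", "cy" (pixels), "R" (3x3) and "t" (3): a world point X has camera coordinates R X + t. Camera axes: x right, y down, z forward; pixel columns grow to the right and rows downward; lengths in m; the calibration is good to about 2 mm. A picture is of the moment at which its call begins: read the wrist's pose just before it. camera_model takes no time and is no camera call; for the wrist camera it gives the pose at the moment of the call.
- manip.finish_job(): hands the job in, once; it reports no verdict.
The state is a dict: "t": time; "joint_positions": joint angles; "joint_vel": joint speeds; "tau": joint torques, N m; "ee_pos": TCP position; "orientation": TCP orientation; "contact_force": force on the tool from outside, world axes, zero at the start; "moment": the same for the moment, N m; "grip_width": opening from 0.0 (shut) to 1.0 (fully open).
Only numpy, scipy, OpenCV 4.12 (cv2) and the standard library are available. Lean on these libraries where they do the work, as an engineer would, in place of code of your own. Each camera call takes 0.05 s, during which the arm holds its last target.

### The job

Push both metal support bars fully home under the sharpening stone, up to their orange stops. Then tap the stone down in its clamp until it pinches both bars so that neither slides any more. The stone is brittle, so tap firmly but gently, and leave the ring, the shaker and the cup where they stand.

Things in the scene. Friction and masses are not known exactly. Their poses are not given: they have to be found in the camera images.
- holder: Fixed stone clamp on a wooden block. Origin: underside of its base plate, under the stone, 6 to 26 mm above the counter (varies). Plate 16 mm thick, x -100 to +60, y +-103 mm (block 5 mm larger); green jaws y +-85 to +-103 mm, tops 56 mm up; black knob to y +140 mm: leave. x across the stone, away from the robot at yaw 0; y along it. Two grooves along x at y +-65 mm, floor 16 mm up, ridges 5 mm high, 16 mm apart.
- bar_left: Loose metal support bar in the groove at y = +65 mm of the clamp, 130 (x) x 12 x 16 mm high, 0.19 kg, top 32 mm above the clamp's origin. Origin: centre of its underside. Starts drawn out 15 to 40 mm towards the clamp's -x. Home (against its stop) its origin is at x = -25 mm of the clamp and its near end at x = -90 mm, 60 mm in front of the stone.
- bar_right: The same bar in the groove at y = -65 mm of the clamp.
- stone: Sharpening stone, blue below, red-brown on top, 60 (x) x 168 (y) x 28 mm, 0.3 to 0.54 kg, held by jaw friction. Two black springy levelling feet under it above the grooves stick out 2 to 9 mm, not alike. Origin: centre of its underside; axes as the clamp's. Starts 1 to 17 mm too high, up to 0.035 rad askew. It can only slide down and rock about x. Seated, its top is 62 to 69 mm above the clamp's origin. Cracks over 26 N.
- stone_left (a point): Tapping place on the stone's top face above the left bar (y = +65 mm, mid-width). About 5 to 7 N slide the stone down; once its low end meets a bar, about 14 N over the other bar rock that end down (pressing the middle will not seat it evenly). Pressed with 18 to 21 N over each bar in turn, it stays down by jaw friction and pinches the bars.
- stone_right (a point): The other tapping place, on the stone's top face above the right bar (y = -65 mm, mid-width).
- stop_left (a point): Near face of the orange stop at the end of the left groove (clamp x = +40, y = +65 mm, 24 mm up): the bar's far end must meet it.
- stop_right (a point): The same on the stop of the right groove (y = -65 mm).
- cutter: Steel ring cutter, 72 mm across, 45 mm high, standing on the counter beside the clamp. Origin: centre of its underside. Leave alone.
- shaker: Glass shaker with a steel cap, 44 mm across, 85 mm high, standing beyond the clamp. Origin: centre of its underside. Leave alone.
- tub: Small aluminium cup, 72 mm across, 65 mm high, standing beside the clamp. Origin: centre of its underside. Leave alone.
There are look-alikes about, which are no part of the job. Leave any black or yellow look-alike of the bar_right alone.

How it is judged:
On the way, in this order (a step that is already met when the one before it is completed fails the run):
1. both bars pushed home against their stops (x of each of bar_left, bar_right in the frame of holder above -0.029 m), for 0.2 s.
2. the stone bears on both bars (contact force between stone and bar_left above 3 N and contact force between stone and bar_right above 3 N), for 0.2 s.
At the end, for the whole second after the job is handed in: Both bars lie home (within 4 mm of their stops), the stone is at rest, and after the robot has let go it still pinches each bar with more than 3 N (all of step 1 and all of step 2 and linear speed of stone below 0.005 m/s); the robot touches nothing.
It fails at once if the robot presses the stone with more than 26 N (contact force between any of the fingers, the arm and stone above 26 N).
It fails at once if a bystander (ring, shaker, cup) is pushed more than 30 mm or tipped over ((distance of cutter from where it was at the start of the episode above 0.03 m or angle between cutter's own z axis and vertical above 0.5 rad) or (distance of shaker from where it was at the start of the episode above 0.03 m or angle between shaker's own z axis and vertical above 0.5 rad) or (distance of tub from where it was at the start of the episode above 0.03 m or angle between tub's own z axis and vertical above 0.5 rad)).
It also fails if it takes over 72 s, if anything falls off the work surface, if the arm or the gripper's body presses on something with over 40 N, if the wrist force passes 120 N, or if a joint passes its speed limit or range.

## Working session

There is one attempt and no reset: what is moved stays moved. The work goes in short steps, Python scripts to look and compute and a tool call to move; the robot and the scene stay as the last step left them, time stands still between calls to the robot, and variables do not carry over. Pictures are saved under pics/ and viewed, and the job is handed in when it is done.

Besides the shell and the picture viewer there is one more tool, called as name(argument=value, ...) on one line, values as JSON. apply_moves: Moves the arm, as the interface text tells. Its arguments: {"type":"object","properties":{"deltas":{"type":"array","items":{"type":"object","properties":{"claw":{"type":"number"},"linear":{"type":"array","items":{"type":"number","minimum":-1,"maximum":1}},"yaw":{"type":"number","minimum":-1,"maximum":1}}}}},"required":["deltas"]}

```bash
mkdir -p pics; ls; python3 - <<'E'
from plant import manip
import cv2
s=manip.get_state(); print(s)
for n in ("scene","top","wrist"):
    m=manip.camera_model(n); print(n,m)
    im=manip.snapshot(n); cv2.imwrite(f"pics/{n}0.png",im[:,:,::-1])
E
```

```text
pics
{'t': 0.0, 'joint_positions': array([ 1.48707797e+00,  3.59384859e-01,  1.10656248e-02, -3.24938724e-04,
       -1.22407879e+00, -2.88137504e-01]), 'joint_vel': array([ 5.76545016e-04, -2.97698294e-04, -1.01419374e-03, -2.88031609e-05,
       -1.19509191e-03,  6.64531024e-04]), 'tau': array([-2.05123561e-04, -5.82707798e+01,  2.93053526e+01,  6.99675679e+00,
        6.88621847e-03, -1.91535955e-04]), 'ee_pos': array([0.24509179, 0.628421  , 0.22563147]), 'orientation': array([-3.14143033e+00, -1.62247174e-03, -1.94276298e+00]), 'contact_force': array([-0.02877968, -0.46459095, -0.51979287]), 'moment': array([-0.0257042 ,  0.04748936,  0.0110167 ]), 'grip_width': 1.004867014709606}
scene {'fx': 526.14972742858, 'fy': 526.14972742858, 'cx': 321.47610849405015, 'cy': 243.1652647631304, 'R': array([[ 0.30265675,  0.95297109,  0.01565244],
       [ 0.61548061, -0.18288022, -0.76664101],
       [-0.7277242 ,  0.24166285, -0.64188516]]), 't': array([-0.16051631, -0.27548865,  1.44479132])}
top {'fx': 472.3371650268063, 'fy': 472.3371650268063, 'cx': 305.73475711740855, 'cy': 236.83842171099766, 'R': array([[ 0.01509838, -0.99987161,  0.0053675 ],
       [-0.9800271 , -0.01586286, -0.19823032],
       [ 0.19829001, -0.00226734, -0.98014077]]), 't': array([-0.01098033,  0.5952987 ,  0.82694223])}
wrist {'fx': 345.64023950869745, 'fy': 345.64023950869745, 'cx': 316.268044225379, 'cy': 243.29821254305935, 'R': array([[-0.3620148 , -0.93217051,  0.00184954],
       [-0.8994063 ,  0.34981065,  0.2621084 ],
       [-0.24497671,  0.09322364, -0.96503666]]), 't': array([ 0.67529994, -0.03248125,  0.39137111])}
```

View pics/scene0.png

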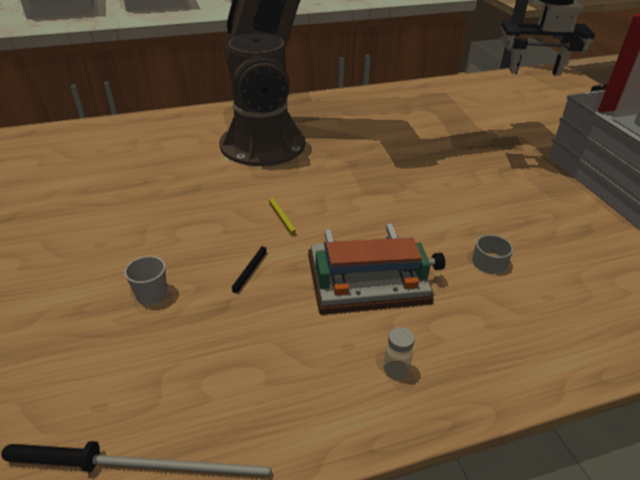

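View pics/top0.png

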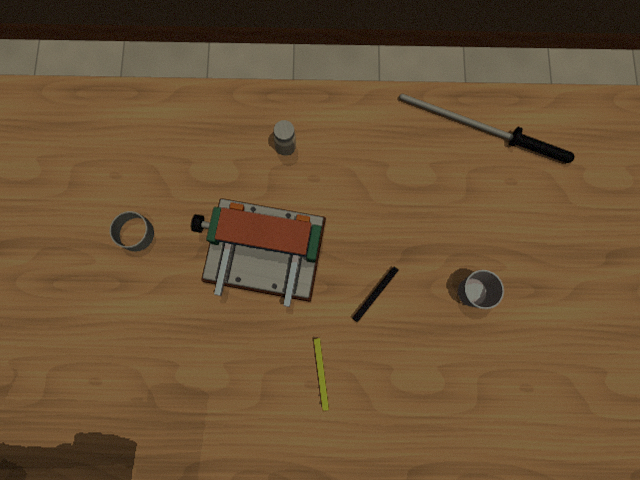

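View pics/wrist0.png

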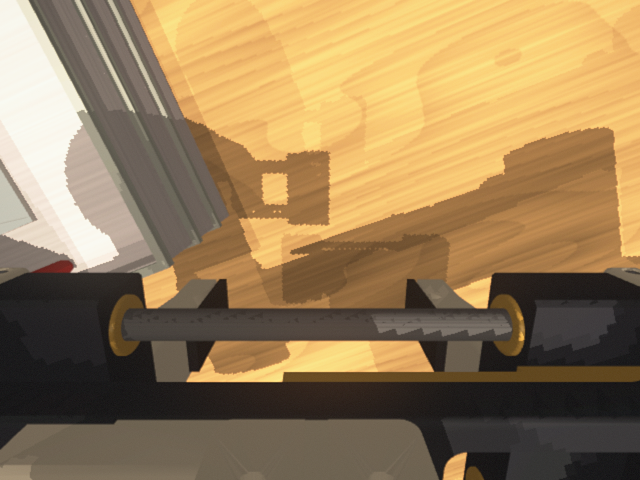

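The top view shows the clamp at about (265,250). Two metal bars come out of it towards the robot, with near ends at about (219,293) and (289,302). The look-alikes are a black bar (375,293), a yellow bar (321,373) and a steel rod (455,115). I choose the two silver bars in the clamp grooves and will check them in close crops.

```bash
python3 - <<'E'
import cv2
im=cv2.imread("pics/top0.png")[190:315,185:335]; cv2.imwrite("pics/topc.png",cv2.resize(im,None,fx=5,fy=5*.95,interpolation=cv2.INTER_CUBIC)[:600])
im=cv2.imread("pics/scene0.png")[215:315,300:450]; cv2.imwrite("pics/scenec.png",cv2.resize(im,None,fx=5.3,fy=5.3,interpolation=cv2.INTER_CUBIC))
E
```

```text
(no output)
```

View pics/topc.png

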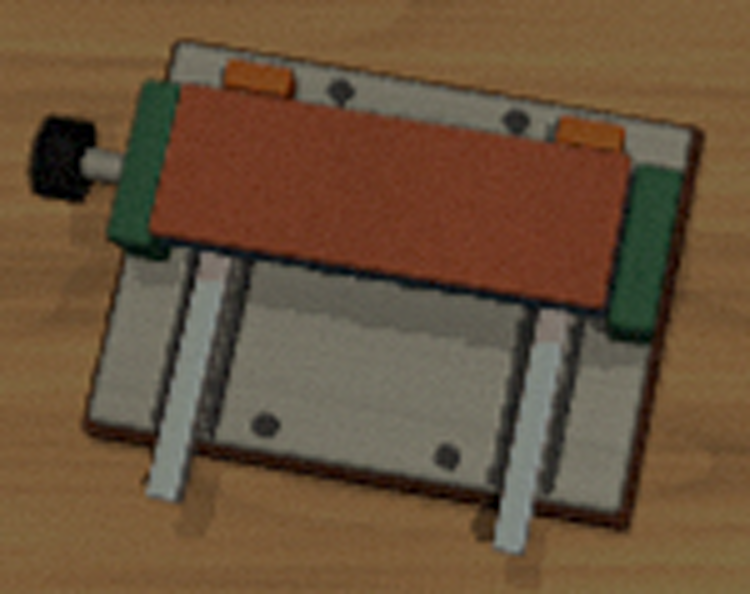

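View pics/scenec.png

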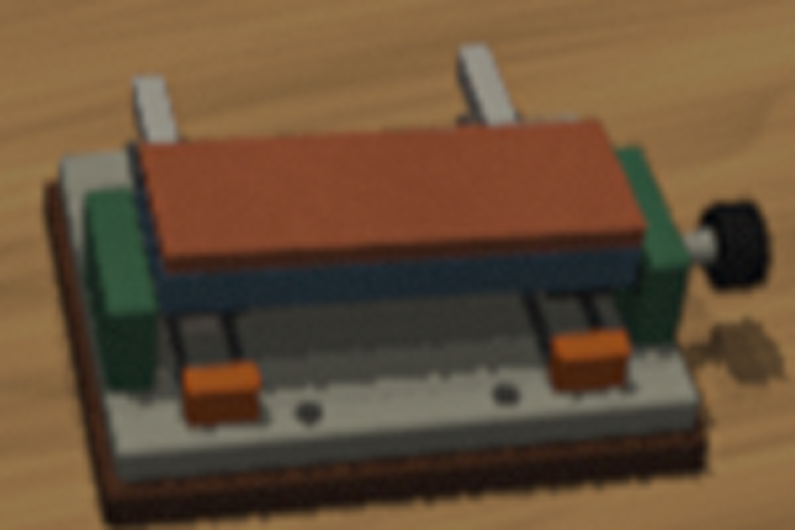

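The crops show the two silver bars in the grooves running under the stone, with orange stops at the far end. I'll fit the clamp, bar and stone poses from both views.

```bash
cat > fit.py <<'E'
import numpy as np
from plant import manip
from scipy.optimize import least_squares
C={n:manip.camera_model(n) for n in("top","scene")}
def proj(n,X):
    m=C[n]; p=m["R"]@X+m["t"]; return np.array([m["fx"]*p[0]/p[2]+m["cx"],m["fy"]*p[1]/p[2]+m["cy"]])
T=lambda u,v:(185+u/5-.4,190+v/4.75-.4)
S=lambda u,v:(300+u/5.3-.4,215+v/5.3-.4)
obs=[("top",T(176,43),("p",60,103)),("top",T(692,130),("p",60,-103)),("top",T(90,426),("p",-100,103)),("top",T(622,514),("p",-100,-103)),
("scene",S(118,458),("p",60,-103)),("scene",S(693,408),("p",60,103)),("scene",S(63,160),("p",-100,-103)),
("top",T(163,497),("b",0,65)),("top",T(509,549),("b",1,-65)),("scene",S(148,77),("b",1,-65)),("scene",S(473,45),("b",0,65)),
("top",T(151,232),("s",-30,84)),("top",T(605,308),("s",-30,-84)),("top",T(629,154),("s",30,-84)),("top",T(180,87),("s",30,84)),
("scene",S(165,262),("s",30,-84)),("scene",S(643,238),("s",30,84)),("scene",S(600,122),("s",-30,84)),("scene",S(135,145),("s",-30,-84))]
def world(p,k):
    x,y,yaw,h,b0,b1,zs,roll=p
    if k[0]=="p":l=[k[1],k[2],16]
    elif k[0]=="b":l=[[b0,b1][k[1]]*1000,k[2],32]
    else:l=[k[1],k[2],zs*1000+k[2]*np.sin(roll)]
    l=np.array(l)/1000;c,s=np.cos(yaw),np.sin(yaw)
    return np.array([x+c*l[0]-s*l[1],y+s*l[0]+c*l[1],h+l[2]])
def res(p): return np.concatenate([proj(n,world(p,k))-np.array(o) for n,o,k in obs])
if __name__=="__main__":
    p0=[.6,.1,-.15,.015,-.115,-.115,.07,0]
    r=least_squares(res,p0,loss="soft_l1"); p=r.x
    print(np.round(p,4)); 
    for (n,o,k),e in zip(obs,res(p).reshape(-1,2)): print(n,k,np.round(e,1))
    for k in [("b",0,65),("b",1,-65),("s",0,65),("s",0,-65)]: print(k,np.round(world(p,k),4))
E
python3 fit.py
```

```text
[ 0.5999  0.0764 -0.1629  0.0124 -0.1262 -0.1231  0.0742 -0.0439]
top ('p', 60, 103) [0.4 0. ]
top ('p', 60, -103) [-0.  -0.2]
top ('p', -100, 103) [-0.2 -1.1]
top ('p', -100, -103) [-0.4 -0.3]
scene ('p', 60, -103) [ 0.2 -0. ]
scene ('p', 60, 103) [ 1.7 -1. ]
scene ('p', -100, -103) [-0.8 -0.4]
top ('b', 0, 65) [0.2 0.4]
top ('b', 1, -65) [-0.   0.3]
scene ('b', 1, -65) [0.  0.7]
scene ('b', 0, 65) [-0.1  1. ]
top ('s', -30, 84) [-0.1  0.6]
top ('s', -30, -84) [-0.1  0.1]
top ('s', 30, -84) [0.9 0.5]
top ('s', 30, 84) [ 1.1 -0.3]
scene ('s', 30, -84) [ 0.  -0.4]
scene ('s', 30, 84) [ 0.6 -0.7]
scene ('s', -30, 84) [-0.4  0.5]
scene ('s', -30, -84) [0.6 0.2]
('b', 0, 65) [0.486  0.161  0.0444]
('b', 1, -65) [0.4679 0.0323 0.0444]
('s', 0, 65) [0.6105 0.1406 0.0838]
('s', 0, -65) [0.5894 0.0123 0.0895]
```

```bash
cat > h.py <<'E'
import numpy as np
from plant import manip
from scipy.spatial.transform import Rotation as Ro
P=[0.5999,0.0764,-0.1629,0.0124]
def hw(x,y,z): # holder mm xy, world z m
    c,s=np.cos(P[2]),np.sin(P[2]);x/=1e3;y/=1e3
    return np.array([P[0]+c*x-s*y,P[1]+s*x+c*y,z])
def wh(p):
    c,s=np.cos(P[2]),np.sin(P[2]);d=p-np.array([P[0],P[1],0])
    return np.array([1e3*(c*d[0]+s*d[1]),1e3*(-s*d[0]+c*d[1]),p[2]*1e3])
def go(target,yaw=None,cmd=None):
    s=manip.get_state()
    pos=s["ee_pos"] if cmd is None else cmd
    R=Ro.from_euler("xyz",s["orientation"]).as_matrix()
    d=R.T@(target-pos)/0.3
    dy=0 if yaw is None else -((yaw-s["orientation"][2]+np.pi)%(2*np.pi)-np.pi)/np.pi
    print("t",s["t"],"holder mm",np.round(wh(s["ee_pos"]),1),"linear",np.round(d,4),"yaw",round(dy,4),"F",np.round(s["contact_force"],2),"rpy",np.round(s["orientation"],3),"grip",round(s["grip_width"],3))
E
python3 - <<'E'
from h import *
go(hw(-158,65,.15),-1.734)
E
```

```text
t 0.15 holder mm [-439.6  487.3  225.8] linear [ 1.1818 -1.2104  0.2545] yaw -0.0664 F [ 0.39 -0.23 -0.5 ] rpy [-3.141e+00 -1.000e-03 -1.943e+00] grip 1.002
```

apply_moves(deltas=[{"claw":-1,"linear":[0.8,-0.82,0.2],"yaw":-0.066},{"claw":-1,"linear":[0.8,-0.82,0.2],"yaw":-0.066},{"claw":-1,"linear":[0.8,-0.82,0.2],"yaw":-0.066},{"claw":-1,"linear":[0.8,-0.82,0.2],"yaw":-0.066},{"claw":-1,"linear":[0.8,-0.82,0.2],"yaw":-0.066},{"claw":-1,"linear":[0.8,-0.82,0.2],"yaw":-0.066},{"claw":-1,"linear":[0.8,-0.82,0.2],"yaw":-0.066},{"claw":-1,"linear":[0.8,-0.82,0.2],"yaw":-0.066},{"claw":-1,"linear":[0.8,-0.82,0.2],"yaw":-0.066},{"claw":-1,"linear":[0.8,-0.82,0.2],"yaw":-0.066},{"claw":-1,"linear":[0.8,-0.82,0.2],"yaw":-0.066}])

```text
t: 1.07
ee_pos: [0.3876, 0.3149, 0.1666]
orientation: [3.142, -0.0, -1.737]
contact_force: [0.5, 0.3, 0.9]
grip_width: 0.224
```

```bash
python3 - <<'E'
from h import *
go(hw(-158,65,.10),-1.734)
E
```

```text
t 1.0667 holder mm [-248.2  200.9  166.6] linear [ 0.4519 -0.3022  0.2219] yaw -0.001 F [0.49 0.27 0.92] rpy [ 3.142 -0.    -1.737] grip 0.224
```

apply_moves(deltas=[{"claw":-1,"linear":[0.45,-0.302,0.22],"yaw":-0.001},{"claw":-1,"linear":[0.45,-0.302,0.22],"yaw":-0.001},{"claw":-1,"linear":[0.45,-0.302,0.22],"yaw":-0.001},{"claw":-1,"linear":[0.45,-0.302,0.22],"yaw":-0.001},{"claw":-1,"linear":[0.45,-0.302,0.22],"yaw":-0.001},{"claw":-1,"linear":[0.45,-0.302,0.22],"yaw":-0.001},{"claw":-1,"linear":[0.45,-0.302,0.22],"yaw":-0.001},{"claw":-1,"linear":[0.45,-0.302,0.22],"yaw":-0.001}])

```text
t: 1.73
ee_pos: [0.4549, 0.1693, 0.1011]
orientation: [-3.141, 0.001, -1.731]
contact_force: [0.4, -0.0, -0.1]
grip_width: 0.005
```

```bash
python3 - <<'E'
from h import *
import cv2
go(hw(-158,65,.0375),-1.734)
cv2.imwrite("pics/w1.png",manip.snapshot("wrist")[:,:,::-1])
E
```

```text
t 1.7333 holder mm [-158.2   68.1  101.1] linear [ 0.0106 -0.0003  0.2118] yaw 0.0009 F [ 0.4  -0.03 -0.11] rpy [-3.141e+00  1.000e-03 -1.731e+00] grip 0.005
```

View pics/w1.png

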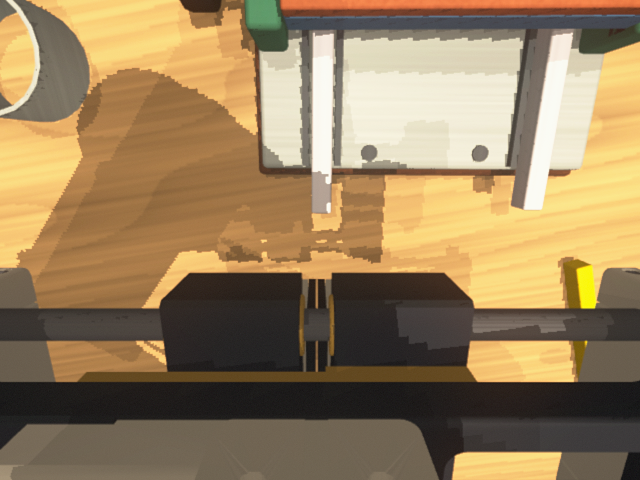

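The left bar's near end is at about (321,212), in line with the shut fingers (col 316), and the right bar's is at (527,208). Next I descend in front of the left bar.

apply_moves(deltas=[{"claw":-1,"linear":[0.01,0,0.15],"yaw":0},{"claw":-1,"linear":[0.01,0,0.21],"yaw":0},{"claw":-1,"linear":[0.01,0,0.21],"yaw":0},{"claw":-1,"linear":[0.01,0,0.21],"yaw":0}])

```text
t: 2.12
ee_pos: [0.4536, 0.1656, 0.0376]
orientation: [3.141, -0.002, -1.73]
contact_force: [0.1, -0.4, 0.4]
grip_width: 0.009
```

```bash
python3 - <<'E'
from h import *
go(hw(-104,65,.0375),-1.734)
E
```

```text
t 2.1167 holder mm [-158.8   64.3   37.6] linear [-0.0017 -0.1826  0.    ] yaw 0.0012 F [ 0.14 -0.4   0.44] rpy [ 3.141e+00 -2.000e-03 -1.730e+00] grip 0.009
```

apply_moves(deltas=[{"claw":-1,"linear":[-0.002,-0.03,0],"yaw":0},{"claw":-1,"linear":[-0.002,-0.06,0],"yaw":0},{"claw":-1,"linear":[-0.002,-0.08,0],"yaw":0},{"claw":-1,"linear":[-0.002,-0.1,0],"yaw":0},{"claw":-1,"linear":[-0.002,-0.12,0],"yaw":0},{"claw":-1,"linear":[-0.002,-0.14,0],"yaw":0},{"claw":-1,"linear":[-0.002,-0.16,0],"yaw":0},{"claw":-1,"linear":[-0.002,-0.16,0],"yaw":0}])

```text
t: 2.78
ee_pos: [0.5029, 0.1577, 0.0376]
orientation: [-3.141, 0.0, -1.733]
contact_force: [0.4, 0.5, -0.9]
grip_width: 0.008
```

```bash
python3 - <<'E'
from h import *
import cv2
go(hw(-104,65,.0375),-1.734)
cv2.imwrite("pics/w2.png",manip.snapshot("wrist")[:,:,::-1])
E
```

```text
t 2.7833 holder mm [-108.9   64.5   37.6] linear [-0.0015 -0.0164  0.0004] yaw 0.0005 F [ 0.43  0.46 -0.88] rpy [-3.141  0.    -1.733] grip 0.008
```

View pics/w2.png

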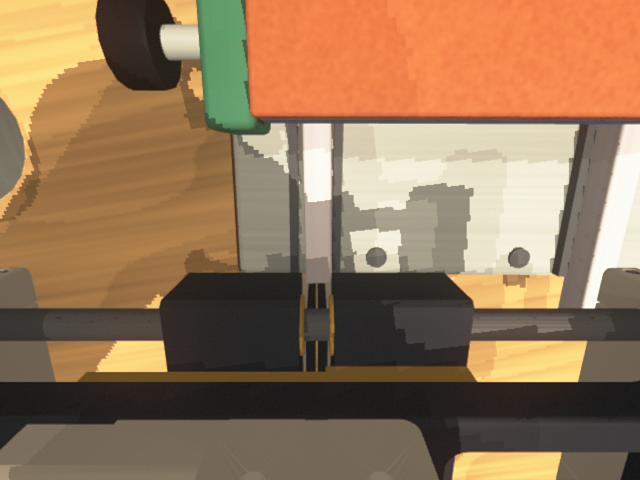

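The left bar runs under the stone at about (317,200) and its near end is now hidden behind the fingers. I push on slowly and watch the force.

apply_moves(deltas=[{"claw":-1,"linear":[-0.001,-0.01,0],"yaw":0},{"claw":-1,"linear":[-0.001,-0.02,0],"yaw":0},{"claw":-1,"linear":[-0.001,-0.02,0],"yaw":0}])

```text
t: 3.08
ee_pos: [0.5075, 0.157, 0.0375]
orientation: [3.141, -0.0, -1.732]
contact_force: [-1.4, 0.4, 2.4]
grip_width: 0.008
```

```bash
python3 - <<'E'
from h import *
import cv2
go(hw(-100,65,.0375),-1.734)
E
```

```text
t 3.0833 holder mm [-104.3   64.5   37.5] linear [-0.0016 -0.0142 -0.    ] yaw 0.0006 F [-1.37  0.39  2.37] rpy [ 3.141 -0.    -1.732] grip 0.008
```

apply_moves(deltas=[{"claw":-1,"linear":[-0.001,-0.005,0],"yaw":0},{"claw":-1,"linear":[-0.001,-0.008,0],"yaw":0},{"claw":-1,"linear":[-0.001,-0.008,0],"yaw":0}])

```text
t: 3.33
ee_pos: [0.5084, 0.1567, 0.0374]
orientation: [3.139, -0.001, -1.732]
contact_force: [-7.9, 1.6, 6.4]
grip_width: 0.001
```

```bash
python3 - <<'E'
from h import *
import cv2
go(hw(-100,65,.0375),-1.734)
E
```

```text
t 3.3333 holder mm [-103.3   64.4   37.4] linear [-0.0019 -0.011  -0.0002] yaw 0.0005 F [-7.95  1.63  6.37] rpy [ 3.139e+00 -1.000e-03 -1.732e+00] grip 0.001
```

```bash
python3 - <<'E'
from h import *
import cv2
a=manip.snapshot("scene")[:,:,::-1]; b=manip.snapshot("top")[:,:,::-1]
cv2.imwrite("pics/s3.png",a);cv2.imwrite("pics/t3.png",b)
c=cv2.resize(a[210:315,300:450],None,fx=5.3,fy=5.3,interpolation=cv2.INTER_CUBIC)
cv2.imwrite("pics/s3c.png",c)
c=cv2.resize(b[190:315,185:335],None,fx=5,fy=4.75,interpolation=cv2.INTER_CUBIC)
cv2.imwrite("pics/t3c.png",c)
E
```

```text
(no output)
```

View pics/s3c.png

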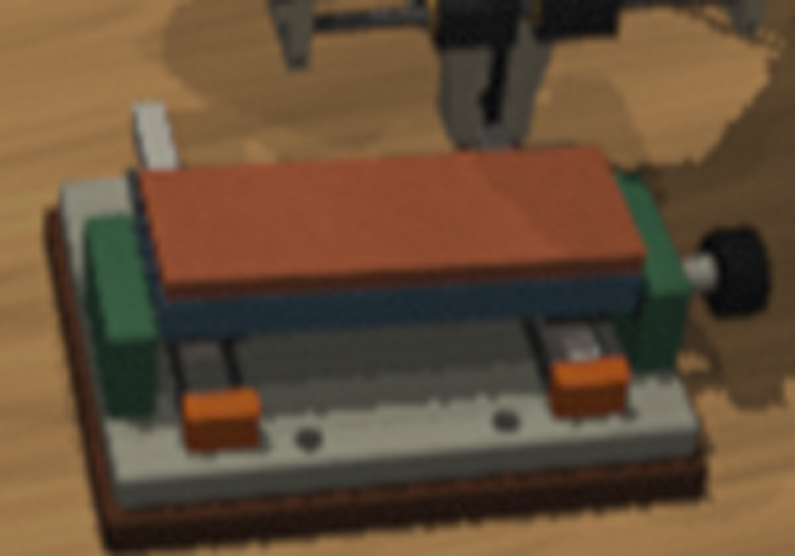

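View pics/t3c.png

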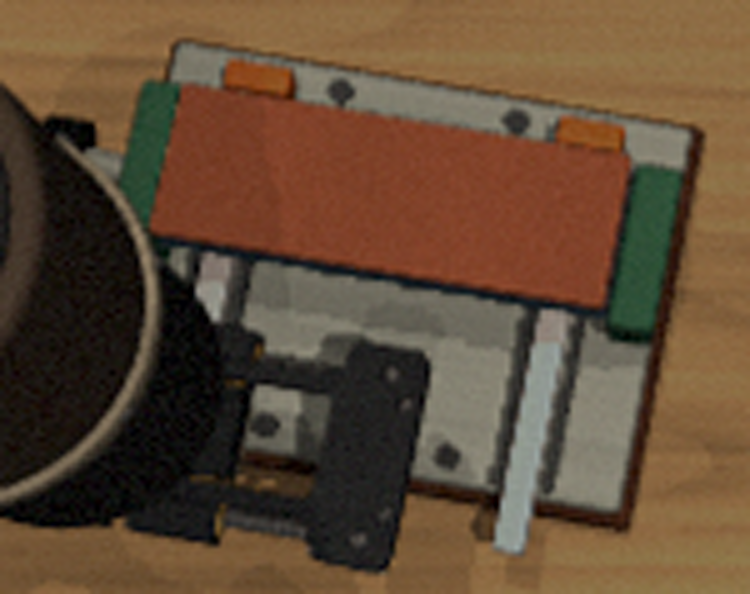

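The scene crop shows the left bar filling the groove up to its orange stop at (580,352). The right groove is still empty behind its stop at (205,360). I back off and check where the left bar's near end is.

apply_moves(deltas=[{"claw":-1,"linear":[0,0.05,0],"yaw":0},{"claw":-1,"linear":[0,0.15,0],"yaw":0},{"claw":-1,"linear":[0,0.18,-0.05],"yaw":0},{"claw":-1,"linear":[0,0.18,-0.15],"yaw":0},{"claw":-1,"linear":[0,0.18,-0.2],"yaw":0},{"claw":-1,"linear":[0,0.18,-0.2],"yaw":0}])

```text
t: 3.93
ee_pos: [0.4586, 0.1675, 0.1012]
orientation: [-3.137, 0.005, -1.73]
contact_force: [-0.1, -0.2, -0.3]
grip_width: 0.008
```

```bash
python3 - <<'E'
from h import *
import cv2
go(hw(-160,-65,.10),-1.734)
m=manip.camera_model("wrist"); np.savez("w4.npz",**m)
cv2.imwrite("pics/w4.png",manip.snapshot("wrist")[:,:,::-1])
def pr(x,y,z):
    p=m["R"]@hw(x,y,z+P[3])+m["t"]; return np.round([m["fx"]*p[0]/p[2]+m["cx"],m["fy"]*p[1]/p[2]+m["cy"]],1)
for x,y,z in [(-90,59,.032),(-90,71,.032),(-94,59,.032),(-100,103,.016),(-100,-103,.016),(-123,-65,.032),(-30,65,.0714)]: print(x,y,z,pr(x,y,z))
E
```

```text
t 3.9333 holder mm [-154.2   67.   101.2] linear [0.4399 0.0208 0.0019] yaw 0.0012 F [-0.12 -0.19 -0.25] rpy [-3.137  0.005 -1.73 ] grip 0.008
-90 59 0.032 [332.2 160.8]
-90 71 0.032 [312.5 160.7]
-94 59 0.032 [332.1 167.5]
-100 103 0.016 [264.5 175.3]
-100 -103 0.016 [576.6 176.9]
-123 -65 0.032 [527.4 215.4]
-30 65 0.0714 [324.7  27.3]
```

View pics/w4.png

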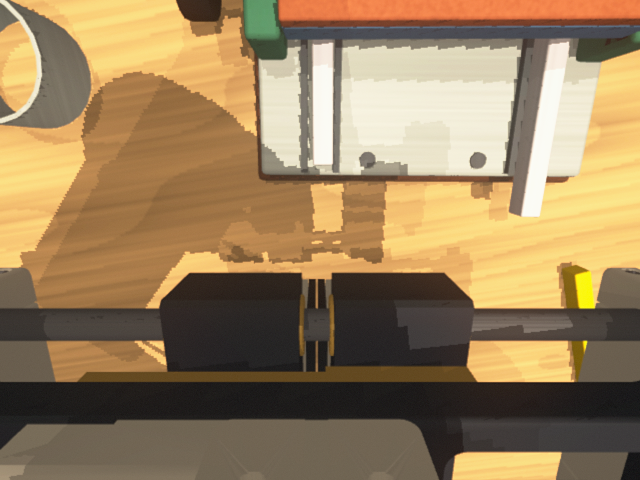

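The left bar's near end is at about (323,164). Home is predicted at row 161 and 4 mm short at row 167.5, so it is home within about 2 mm. Next is the right bar, with its end at (527,212).

apply_moves(deltas=[{"claw":-1,"linear":[0.44,0.02,0],"yaw":0.001},{"claw":-1,"linear":[0.44,0.02,0],"yaw":0.001},{"claw":-1,"linear":[0.44,0.02,0],"yaw":0.001},{"claw":-1,"linear":[0.44,0.02,0],"yaw":0.001},{"claw":-1,"linear":[0.44,0.02,0.1],"yaw":0.001},{"claw":-1,"linear":[0.44,0.02,0.2],"yaw":0.001},{"claw":-1,"linear":[0.44,0.02,0.21],"yaw":0.001},{"claw":-1,"linear":[0.44,0.02,0.21],"yaw":0.001}])

```text
t: 4.65
ee_pos: [0.428, 0.0354, 0.0331]
orientation: [3.138, -0.003, -1.736]
contact_force: [-0.9, 0.8, -0.3]
grip_width: 0.004
```

```bash
python3 - <<'E'
from h import *
go(hw(-107,-65,.038),-1.734)
E
```

```text
t 4.65 holder mm [-163.   -68.4   33.1] linear [-0.0115 -0.1865 -0.0172] yaw -0.0005 F [-0.88  0.83 -0.3 ] rpy [ 3.138e+00 -3.000e-03 -1.736e+00] grip 0.004
```

apply_moves(deltas=[{"claw":-1,"linear":[-0.01,0,-0.015],"yaw":0},{"claw":-1,"linear":[-0.01,0,-0.015],"yaw":0},{"claw":-1,"linear":[-0.01,0,-0.015],"yaw":0}])

```text
t: 4.9
ee_pos: [0.4312, 0.0404, 0.0406]
orientation: [-3.139, 0.002, -1.734]
contact_force: [0.5, 0.6, 0.1]
grip_width: 0.008
```

```bash
python3 - <<'E'
from h import *
go(hw(-107,-65,.038),-1.734)
E
```

```text
t 4.9 holder mm [-160.6  -62.9   40.6] linear [ 0.0068 -0.1788  0.0091] yaw -0.0001 F [0.55 0.59 0.09] rpy [-3.139e+00  2.000e-03 -1.734e+00] grip 0.008
```

apply_moves(deltas=[{"claw":-1,"linear":[0.006,-0.03,0.008],"yaw":0},{"claw":-1,"linear":[0.006,-0.05,0.008],"yaw":0},{"claw":-1,"linear":[0.006,-0.07,0.008],"yaw":0},{"claw":-1,"linear":[0.006,-0.09,0.008],"yaw":0},{"claw":-1,"linear":[0.006,-0.11,0.008],"yaw":0},{"claw":-1,"linear":[0.006,-0.13,0.008],"yaw":0},{"claw":-1,"linear":[0.006,-0.15,0.008],"yaw":0},{"claw":-1,"linear":[0.006,-0.165,0.008],"yaw":0},{"claw":-1,"linear":[0.006,-0.165,0.008],"yaw":0}])

```text
t: 5.65
ee_pos: [0.4796, 0.0295, 0.0366]
orientation: [-3.141, 0.0, -1.735]
contact_force: [-0.6, 0.9, 0.5]
grip_width: 0.011
```

```bash
python3 - <<'E'
from h import *
go(hw(-103,-65,.038),-1.734)
E
```

```text
t 5.65 holder mm [-111.1  -65.8   36.6] linear [-0.0028 -0.0269 -0.0047] yaw -0.0005 F [-0.63  0.91  0.48] rpy [-3.141  0.    -1.735] grip 0.011
```

apply_moves(deltas=[{"claw":-1,"linear":[-0.002,-0.01,-0.003],"yaw":0},{"claw":-1,"linear":[-0.002,-0.018,-0.003],"yaw":0},{"claw":-1,"linear":[-0.002,-0.025,-0.003],"yaw":0},{"claw":-1,"linear":[-0.002,-0.025,-0.003],"yaw":0}])

```text
t: 5.98
ee_pos: [0.4861, 0.0288, 0.0376]
orientation: [3.141, -0.0, -1.735]
contact_force: [-1.8, -0.8, 0.6]
grip_width: 0.001
```

```bash
python3 - <<'E'
from h import *
go(hw(-103,-65,.038),-1.734)
E
```

```text
t 5.9833 holder mm [-104.6  -65.4   37.6] linear [-0.0014 -0.0053 -0.0014] yaw -0.0004 F [-1.84 -0.77  0.58] rpy [ 3.141 -0.    -1.735] grip 0.001
```

apply_moves(deltas=[{"claw":-1,"linear":[0,-0.005,0],"yaw":0},{"claw":-1,"linear":[0,-0.01,0],"yaw":0},{"claw":-1,"linear":[0,-0.01,0],"yaw":0}])

```text
t: 6.23
ee_pos: [0.4873, 0.0281, 0.0375]
orientation: [3.139, -0.001, -1.736]
contact_force: [-8.6, 4.1, 7.6]
grip_width: 0.007
```

```bash
python3 - <<'E'
from h import *
go(hw(-103,-65,.038),-1.734)
E
```

```text
t 6.2333 holder mm [-103.3  -65.9   37.5] linear [-0.003  -0.0009 -0.0018] yaw -0.0005 F [-8.65  4.05  7.65] rpy [ 3.139e+00 -1.000e-03 -1.736e+00] grip 0.007
```

apply_moves(deltas=[{"claw":-1,"linear":[0,0.05,0],"yaw":0},{"claw":-1,"linear":[0,0.14,0],"yaw":0},{"claw":-1,"linear":[0,0.15,-0.05],"yaw":0},{"claw":-1,"linear":[0,0.15,-0.15],"yaw":0},{"claw":-1,"linear":[0,0.15,-0.25],"yaw":0},{"claw":-1,"linear":[0,0.15,-0.32],"yaw":0},{"claw":-1,"linear":[0,0.15,-0.32],"yaw":0},{"claw":-1,"linear":[0,0.15,-0.32],"yaw":0}])

```text
t: 6.9
ee_pos: [0.4457, 0.0363, 0.135]
orientation: [-3.138, 0.003, -1.735]
contact_force: [0.4, -0.6, 0.5]
grip_width: 0.01
```

```bash
python3 - <<'E'
from h import *
import cv2
go(hw(-160,-65,.10),-1.734); print(manip.get_state()["joint_positions"])
m=manip.camera_model("wrist")
cv2.imwrite("pics/w5.png",manip.snapshot("wrist")[:,:,::-1])
def pr(x,y,z):
    p=m["R"]@hw(x,y,z+P[3])+m["t"]; return np.round([m["fx"]*p[0]/p[2]+m["cx"],m["fy"]*p[1]/p[2]+m["cy"]],1)
for x,y,z in [(-90,65,.032),(-94,65,.032),(-90,-65,.032),(-94,-65,.032)]: print(x,y,z,pr(x,y,z))
b=manip.snapshot("scene")[:,:,::-1]
cv2.imwrite("pics/s5c.png",cv2.resize(b[210:315,300:450],None,fx=5.3,fy=5.3,interpolation=cv2.INTER_CUBIC))
E
```

```text
t 6.9 holder mm [-145.7  -64.5  135. ] linear [0.0019 0.0481 0.1165] yaw -0.0003 F [ 0.36 -0.56  0.52] rpy [-3.138e+00  3.000e-03 -1.735e+00] grip 0.01
[ 5.24863389e-01  6.24307594e-02 -6.03020434e-01  2.08404114e-04
 -9.01000682e-01  8.81715784e-01]
-90 65 0.032 [135.8 171.4]
-94 65 0.032 [136.6 177.2]
-90 -65 0.032 [318.8 171.5]
-94 -65 0.032 [318.8 177.2]
```

View pics/w5.png

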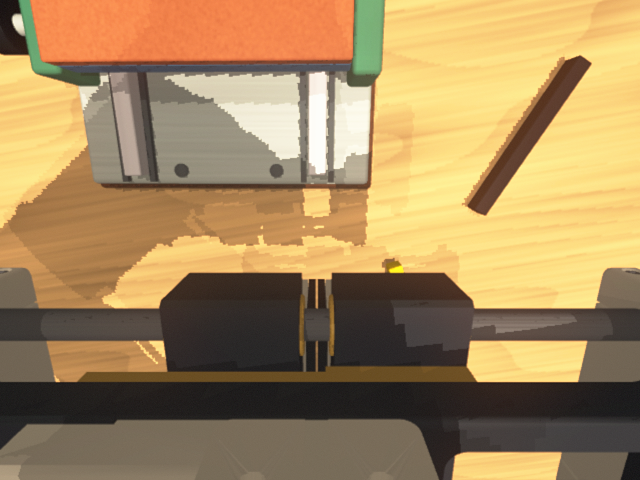

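View pics/s5c.png

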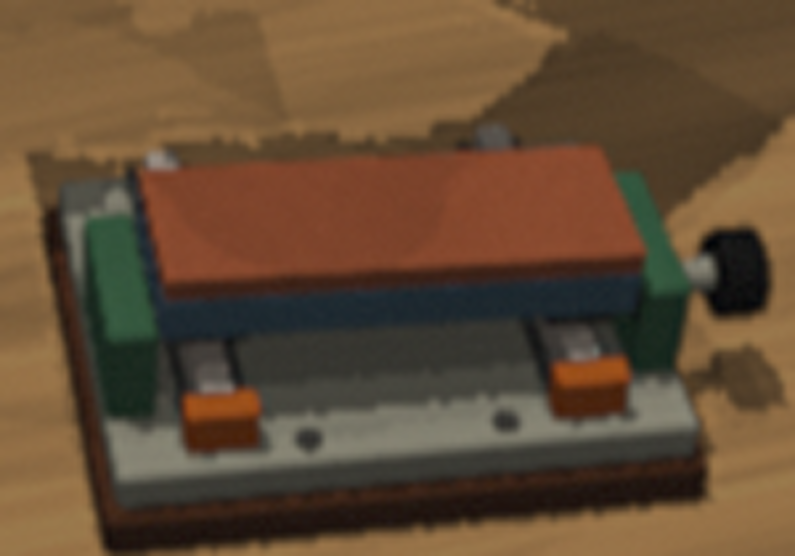

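```bash
python3 - <<'E'
import cv2,numpy as np
im=cv2.imread("pics/w5.png")
a=cv2.resize(im[150:195,80:180],None,fx=7,fy=6,interpolation=cv2.INTER_NEAREST)
b=cv2.resize(im[150:195,280:380],None,fx=7,fy=6,interpolation=cv2.INTER_NEAREST)
cv2.imwrite("pics/w5c.png",np.vstack([a,b]))
E
```

```text
(no output)
```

View pics/w5c.png

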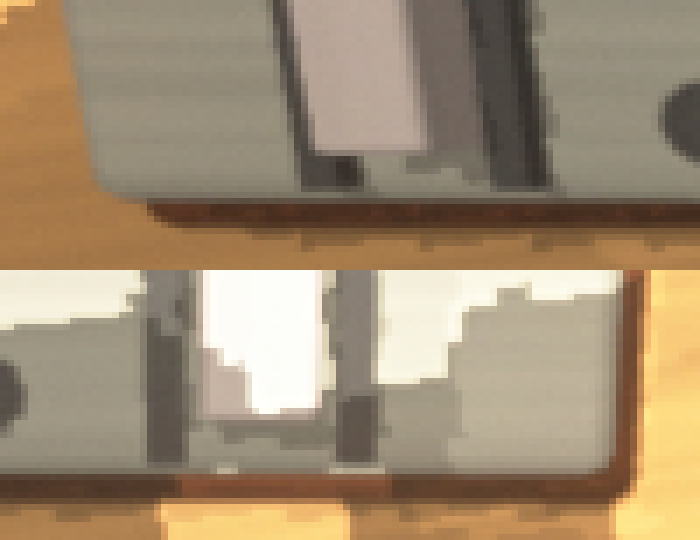

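```bash
python3 - <<'E'
from h import *
m=manip.camera_model("wrist")
def pr(x,y,z):
    p=m["R"]@hw(x,y,z+P[3])+m["t"]; return np.round([m["fx"]*p[0]/p[2]+m["cx"],m["fy"]*p[1]/p[2]+m["cy"]],1)
for y in(65,-65):print(pr(-100,y,.016),pr(-90,y,.032),pr(-93,y,.032))
go(hw(0,-65,.115),-.163)
E
```

```text
[144.9 181.8] [132.1 169.4] [132.7 173.8]
[317.1 181.7] [317.2 169.4] [317.2 173.7]
t 7.0 holder mm [-147.   -65.5  133.1] linear [-0.0024 -0.4899  0.0603] yaw -0.5005 F [ 0.26 -0.02 -0.05] rpy [ 3.141  0.    -1.735] grip 0.006
```

```bash
python3 - <<'E'
from h import *
import cv2
m=manip.camera_model("wrist")
im=manip.snapshot("wrist")[:,:,::-1].copy()
def pr(m,x,y,z):
    p=m["R"]@hw(x,y,z+P[3])+m["t"]; return np.array([m["fx"]*p[0]/p[2]+m["cx"],m["fy"]*p[1]/p[2]+m["cy"]])
for n,q in {"plate":(-100,65,.016),"plateR":(-100,-65,.016),"block":(-105,0,0),"stoneL":(-30,65,.0713),"stoneR":(-30,-65,.077),"home":(-90,65,.032),"homeR":(-90,-65,.032)}.items(): print(n,np.round(pr(m,*q),1))
a=cv2.resize(im[150:195,80:180],None,fx=7,fy=6,interpolation=cv2.INTER_NEAREST)
b=cv2.resize(im[150:195,280:380],None,fx=7,fy=6,interpolation=cv2.INTER_NEAREST)
cv2.imwrite("pics/w6c.png",np.vstack([a,b]))
t=manip.snapshot("top")[:,:,::-1]
mt=manip.camera_model("top")
for q in [(-90,65,.032),(-94,65,.032),(-100,65,.016),(-90,-65,.032),(-94,-65,.032)]: print("top",np.round(pr(mt,*q)-[185,190],1))
cv2.imwrite("pics/t6c.png",cv2.resize(t[190:315,185:335],None,fx=5,fy=4.75,interpolation=cv2.INTER_CUBIC))
ms=manip.camera_model("scene")
s=manip.snapshot("scene")[:,:,::-1]
for y in(65,-65):print("scene stop top",np.round(pr(ms,40,y,.032)-[330,260],1),"36mm",np.round(pr(ms,36,y,.032)-[330,260],1))
cv2.imwrite("pics/s6c.png",cv2.resize(s[260:305,330:430],None,fx=8,fy=8,interpolation=cv2.INTER_CUBIC))
E
```

```text
plate [144.9 181.8]
plateR [317.1 181.7]
block [236.2 186.2]
stoneL [79.9 61.5]
stoneR [317.5  58.8]
home [132.1 169.4]
homeR [317.2 169.4]
top [36.6 85.6]
top [36.1 87.7]
top [36.9 91.8]
top [104.7  98. ]
top [104.3 100.1]
scene stop top [80.2 18.7] 36mm [79.7 17.3]
scene stop top [11.2 25.1] 36mm [10.8 23.5]
```

View pics/w6c.png

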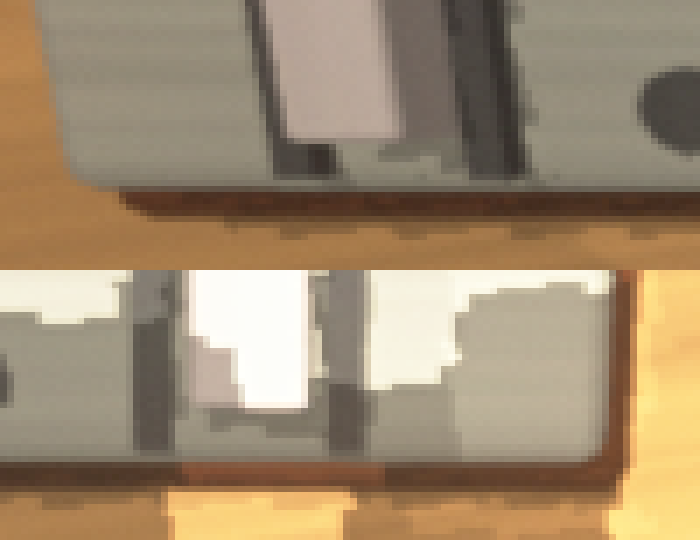

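View pics/t6c.png

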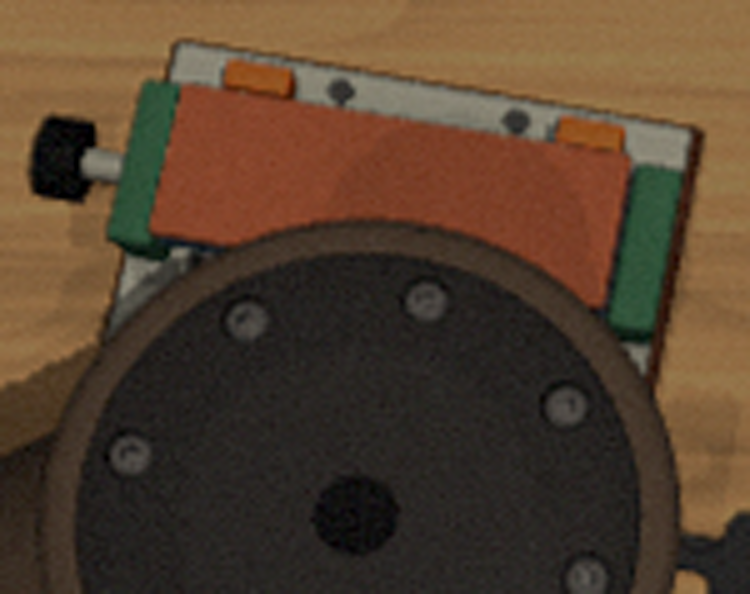

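View pics/s6c.png

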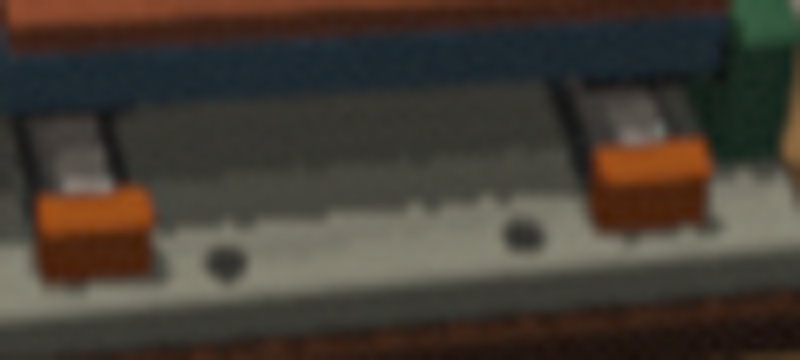

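Both bars look about 2–3 mm short of -90 in the wrist view (end rows 173 against 169.4 predicted), although in the scene crop they appear to meet the stops. The earlier push also showed an upward force. I'll push again, a little higher and held longer.

apply_moves(deltas=[{"claw":-1,"linear":[0,0.0,0.1],"yaw":0},{"claw":-1,"linear":[0,0.0,0.2],"yaw":0},{"claw":-1,"linear":[0,0.0,0.27],"yaw":0},{"claw":-1,"linear":[0,0,0.307],"yaw":0},{"claw":-1,"linear":[0,0,0.307],"yaw":0},{"claw":-1,"linear":[0,0,0.307],"yaw":0}])

```text
t: 7.65
ee_pos: [0.444, 0.0353, 0.0406]
orientation: [3.139, -0.002, -1.735]
contact_force: [0.2, -0.4, -0.2]
grip_width: 0.001
```

```bash
python3 - <<'E'
from h import *
go(hw(-105,-65,.041),-1.734)
E
```

```text
t 7.65 holder mm [-147.2  -65.8   40.6] linear [-0.003  -0.1406 -0.0015] yaw -0.0004 F [ 0.21 -0.36 -0.21] rpy [ 3.139e+00 -2.000e-03 -1.735e+00] grip 0.001
```

apply_moves(deltas=[{"claw":-1,"linear":[-0.003,-0.05,0],"yaw":0},{"claw":-1,"linear":[-0.003,-0.09,0],"yaw":0},{"claw":-1,"linear":[-0.003,-0.12,0],"yaw":0},{"claw":-1,"linear":[-0.003,-0.14,0],"yaw":0},{"claw":-1,"linear":[-0.003,-0.14,0],"yaw":0},{"claw":-1,"linear":[-0.003,-0.14,0],"yaw":0}])

```text
t: 8.15
ee_pos: [0.4861, 0.0295, 0.0415]
orientation: [3.141, 0.0, -1.736]
contact_force: [-1.4, -0.4, 0.4]
grip_width: 0.007
```

```bash
python3 - <<'E'
from h import *
go(hw(-101,-65,.041),-1.734)
E
```

```text
t 8.15 holder mm [-104.6  -64.7   41.5] linear [ 0.0008 -0.0122  0.0016] yaw -0.0007 F [-1.37 -0.43  0.39] rpy [ 3.141  0.    -1.736] grip 0.007
```

apply_moves(deltas=[{"claw":-1,"linear":[0,-0.007,0],"yaw":0},{"claw":-1,"linear":[0,-0.012,0],"yaw":0},{"claw":-1,"linear":[0,-0.014,0],"yaw":0},{"claw":-1,"linear":[0,-0.014,0],"yaw":0},{"claw":-1,"linear":[0,-0.014,0],"yaw":0}])

```text
t: 8.57
ee_pos: [0.4899, 0.029, 0.0414]
orientation: [3.141, -0.0, -1.735]
contact_force: [-0.1, -0.2, 0.9]
grip_width: 0.007
```

```bash
python3 - <<'E'
from h import *
go(hw(-101,-65,.041),-1.734)
E
```

```text
t 8.5667 holder mm [-100.8  -64.6   41.4] linear [0.0012 0.0006 0.0015] yaw -0.0004 F [-0.08 -0.22  0.89] rpy [ 3.141 -0.    -1.735] grip 0.007
```

At the higher z it moved on freely to -100.8, so the earlier stall was the fingertip catching on something low in the clamp. I keep pushing to the real stop.

apply_moves(deltas=[{"claw":-1,"linear":[0,-0.004,0],"yaw":0},{"claw":-1,"linear":[0,-0.008,0],"yaw":0},{"claw":-1,"linear":[0,-0.012,0],"yaw":0},{"claw":-1,"linear":[0,-0.012,0],"yaw":0},{"claw":-1,"linear":[0,-0.012,0],"yaw":0}])

```text
t: 8.98
ee_pos: [0.4907, 0.0282, 0.0409]
orientation: [3.137, -0.001, -1.736]
contact_force: [-14.1, 7.1, 9.1]
grip_width: 0.001
```

```bash
python3 - <<'E'
from h import *
go(hw(-101,-65,.041),-1.734)
E
```

```text
t 8.9833 holder mm [-99.9 -65.2  40.9] linear [-0.0008  0.0037 -0.0002] yaw -0.0007 F [-14.11   7.08   9.06] rpy [ 3.137e+00 -1.000e-03 -1.736e+00] grip 0.001
```

apply_moves(deltas=[{"claw":-1,"linear":[0,0.05,0],"yaw":0},{"claw":-1,"linear":[0,0.12,0],"yaw":0},{"claw":-1,"linear":[0,0.14,-0.1],"yaw":0},{"claw":-1,"linear":[0,0.15,-0.22],"yaw":0},{"claw":-1,"linear":[-0.12,0.15,-0.22],"yaw":0},{"claw":-1,"linear":[-0.25,0.15,-0.22],"yaw":0},{"claw":-1,"linear":[-0.36,0.15,-0.22],"yaw":0},{"claw":-1,"linear":[-0.433,0.15,-0.22],"yaw":0},{"claw":-1,"linear":[-0.433,0.15,-0.22],"yaw":0},{"claw":-1,"linear":[-0.433,0.15,-0.22],"yaw":0}])

```text
t: 9.82
ee_pos: [0.4709, 0.1652, 0.1074]
orientation: [-3.141, 0.0, -1.733]
contact_force: [-0.8, -0.4, -0.6]
grip_width: 0.005
```

```bash
python3 - <<'E'
from h import *
go(hw(-147,65,.041),-1.734)
import cv2
m=manip.camera_model("wrist")
im=manip.snapshot("wrist")[:,:,::-1].copy()
cv2.imwrite("pics/w7.png",im)
def pr(m,x,y,z):
    p=m["R"]@hw(x,y,z+P[3])+m["t"]; return np.array([m["fx"]*p[0]/p[2]+m["cx"],m["fy"]*p[1]/p[2]+m["cy"]])
for y in (65,-65):
  for n,q in {"plate":(-100,y,.016),"home":(-90,y,.032),"-93":(-93,y,.032)}.items(): print(n,np.round(pr(m,*q),1))
E
```

```text
t 9.8167 holder mm [-141.7   66.7  107.4] linear [0.0057 0.0178 0.2212] yaw 0.0003 F [-0.85 -0.43 -0.56] rpy [-3.141  0.    -1.733] grip 0.005
plate [320.5 193. ]
home [320.9 180.2]
-93 [320.9 185. ]
plate [509.7 193.3]
home [525.6 180.6]
-93 [524.9 185.4]
```

View pics/w7.png

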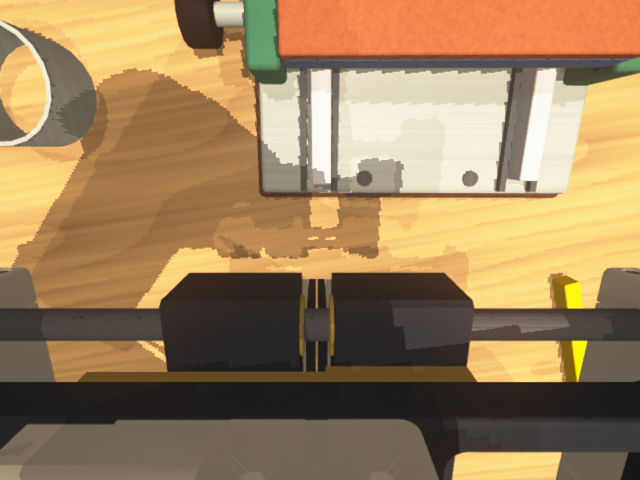

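The right bar's end is now at (530,180), where home is predicted at 180.6. The left one, at (321,184), is still about 3 mm short, so I push it at the same higher z.

apply_moves(deltas=[{"claw":-1,"linear":[0.005,0.03,0.1],"yaw":0},{"claw":-1,"linear":[0.005,0.03,0.17],"yaw":0},{"claw":-1,"linear":[0.005,0.03,0.221],"yaw":0},{"claw":-1,"linear":[0.005,0.03,0.221],"yaw":0},{"claw":-1,"linear":[0.005,0.03,0.221],"yaw":0}])

```text
t: 10.28
ee_pos: [0.4612, 0.1628, 0.0409]
orientation: [3.14, -0.002, -1.736]
contact_force: [0.2, -1.1, 0.8]
grip_width: 0.001
```

```bash
python3 - <<'E'
from h import *
go(hw(-104,65,.041),-1.734)
E
```

```text
t 10.2833 holder mm [-150.9   62.7   40.9] linear [-0.0079 -0.1562 -0.0005] yaw -0.0006 F [ 0.25 -1.08  0.76] rpy [ 3.140e+00 -2.000e-03 -1.736e+00] grip 0.001
```

apply_moves(deltas=[{"claw":-1,"linear":[-0.005,-0.05,0],"yaw":0},{"claw":-1,"linear":[-0.005,-0.1,0],"yaw":0},{"claw":-1,"linear":[-0.005,-0.13,0],"yaw":0},{"claw":-1,"linear":[-0.005,-0.15,0],"yaw":0},{"claw":-1,"linear":[-0.005,-0.157,0],"yaw":0},{"claw":-1,"linear":[-0.005,-0.162,0],"yaw":0},{"claw":-1,"linear":[-0.005,-0.162,0],"yaw":0}])

```text
t: 10.87
ee_pos: [0.5094, 0.1572, 0.0413]
orientation: [3.141, -0.0, -1.736]
contact_force: [-0.1, -0.5, 0.1]
grip_width: 0.005
```

```bash
python3 - <<'E'
from h import *
go(hw(-98,65,.041),-1.734)
E
```

```text
t 10.8667 holder mm [-102.4   65.1   41.3] linear [ 0.0002 -0.0146  0.0011] yaw -0.0005 F [-0.08 -0.52  0.09] rpy [ 3.141 -0.    -1.736] grip 0.005
```

apply_moves(deltas=[{"claw":-1,"linear":[0,-0.005,0],"yaw":0},{"claw":-1,"linear":[0,-0.01,0],"yaw":0},{"claw":-1,"linear":[0,-0.014,0],"yaw":0},{"claw":-1,"linear":[0,-0.016,0],"yaw":0},{"claw":-1,"linear":[0,-0.016,0],"yaw":0}])

```text
t: 11.28
ee_pos: [0.5123, 0.1565, 0.0409]
orientation: [3.138, -0.001, -1.736]
contact_force: [-11.5, 3.8, 6.8]
grip_width: 0.004
```

```bash
python3 - <<'E'
from h import *
go(hw(-98,65,.041),-1.734)
E
```

```text
t 11.2833 holder mm [-99.4  64.8  40.9] linear [-0.0005 -0.0047 -0.0005] yaw -0.0005 F [-11.51   3.81   6.85] rpy [ 3.138e+00 -1.000e-03 -1.736e+00] grip 0.004
```

The left bar is now stopped at -99.4, matching the expected -99.5. I back off, raise, and turn a quarter so the narrow side of the fingers lies along the stone for tapping.

apply_moves(deltas=[{"claw":-1,"linear":[0,0.05,0],"yaw":0},{"claw":-1,"linear":[0,0.12,0],"yaw":0},{"claw":-1,"linear":[0,0.12,-0.12],"yaw":0.04},{"claw":-1,"linear":[0,0.12,-0.24],"yaw":0.08},{"claw":-1,"linear":[0,0.1,-0.3],"yaw":0.12},{"claw":-1,"linear":[0,0.05,-0.3],"yaw":0.16},{"claw":-1,"linear":[0,0,-0.3],"yaw":0.2},{"claw":-1,"linear":[0,0,-0.3],"yaw":0.24},{"claw":-1,"linear":[0,0,-0.3],"yaw":0.28},{"claw":-1,"linear":[0,0,-0.3],"yaw":0.32},{"claw":-1,"linear":[0,0,-0.3],"yaw":0.36},{"claw":-1,"linear":[0,0,-0.3],"yaw":0.4},{"claw":-1,"linear":[0,0,-0.3],"yaw":0.44},{"claw":-1,"linear":[0,0,-0.3],"yaw":0.48},{"claw":-1,"linear":[0,0,-0.3],"yaw":0.5},{"claw":-1,"linear":[0,0,-0.3],"yaw":0.5},{"claw":-1,"linear":[0,0,-0.3],"yaw":0.5}])

```text
t: 12.7
ee_pos: [0.5146, 0.1568, 0.1312]
orientation: [3.142, 0.0, 2.98]
contact_force: [-0.4, 0.2, 0.1]
grip_width: 0.008
```

```bash
python3 - <<'E'
from h import *
import cv2
print(manip.get_state()["joint_positions"])
go(hw(0,65,.100),-3.305)
m=manip.camera_model("wrist")
cv2.imwrite("pics/w8.png",manip.snapshot("wrist")[:,:,::-1])
def pr(m,x,y,z):
    p=m["R"]@hw(x,y,z+P[3])+m["t"]; return np.array([m["fx"]*p[0]/p[2]+m["cx"],m["fy"]*p[1]/p[2]+m["cy"]])
for y in (65,-65):
  for n,q in {"plate":(-100,y,.016),"home":(-90,y,.032),"-93":(-93,y,.032)}.items(): print(n,np.round(pr(m,*q),1))
E
```

```text
[ 6.60405996e-01  2.18782168e-01 -4.21162657e-01  1.71126701e-04
 -9.30600966e-01 -8.22133699e-01]
t 12.7 holder mm [-97.2  65.5 131.2] linear [-0.3241 -0.002   0.1041] yaw 0.0006 F [-0.45  0.24  0.07] rpy [3.142 0.    2.98 ] grip 0.008
plate [319.8 240.3]
home [306.5 245.7]
-93 [310.6 245.7]
plate [320.9  56.7]
home [305.6  50.2]
-93 [310.3  50.2]
```

View pics/w8.png

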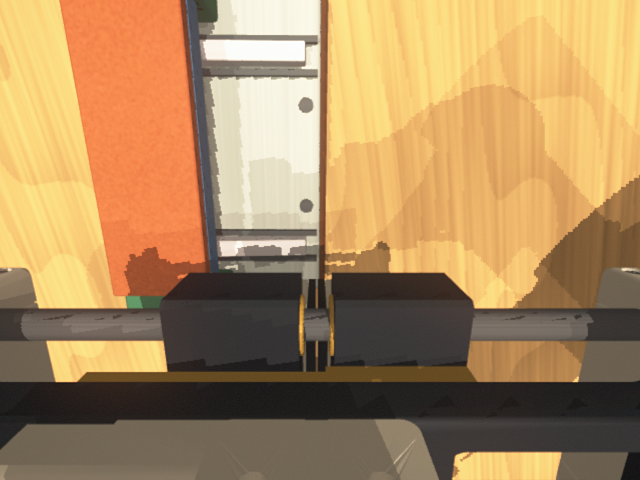

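Both bar ends show at col 306 (left row 246, right row 50), matching the predicted home positions of 306.5 and 305.6. I go above stone_right, the high end, first.

apply_moves(deltas=[{"claw":-1,"linear":[-0.08,-0.1,0],"yaw":0},{"claw":-1,"linear":[-0.16,-0.2,0],"yaw":0},{"claw":-1,"linear":[-0.24,-0.3,0.02],"yaw":0},{"claw":-1,"linear":[-0.3,-0.38,0.04],"yaw":0},{"claw":-1,"linear":[-0.324,-0.435,0.06],"yaw":0},{"claw":-1,"linear":[-0.324,-0.435,0.08],"yaw":0},{"claw":-1,"linear":[-0.324,-0.435,0.09],"yaw":0},{"claw":-1,"linear":[-0.324,-0.435,0.1],"yaw":0},{"claw":-1,"linear":[-0.324,-0.435,0.1],"yaw":0},{"claw":-1,"linear":[-0.324,-0.435,0.1],"yaw":0}])

```text
t: 13.58
ee_pos: [0.5889, 0.0129, 0.1014]
orientation: [3.142, 0.0, 2.979]
contact_force: [0.2, -0.3, -0.9]
grip_width: 0.006
```

```bash
python3 - <<'E'
from h import *
go(hw(0,-65,.100),-3.305)
E
```

```text
t 13.5833 holder mm [ -0.5 -64.4 101.4] linear [-0.0017 -0.002   0.0046] yaw 0.0003 F [ 0.15 -0.33 -0.94] rpy [3.142 0.    2.979] grip 0.006
```

apply_moves(deltas=[{"claw":-1,"linear":[-0.001,-0.002,0.01],"yaw":0},{"claw":-1,"linear":[-0.001,-0.002,0.018],"yaw":0},{"claw":-1,"linear":[-0.001,-0.002,0.026],"yaw":0},{"claw":-1,"linear":[-0.001,-0.002,0.03],"yaw":0},{"claw":-1,"linear":[-0.001,-0.002,0.03],"yaw":0}])

```text
t: 14.0
ee_pos: [0.5894, 0.0119, 0.0924]
orientation: [3.141, 0.0, 2.978]
contact_force: [-0.8, 2.1, 3.1]
grip_width: 0.003
```

apply_moves(deltas=[{"claw":-1,"linear":[0,0,0.003],"yaw":0},{"claw":-1,"linear":[0,0,0.006],"yaw":0},{"claw":-1,"linear":[0,0,0.006],"yaw":0}])

```text
t: 14.25
ee_pos: [0.5894, 0.0118, 0.0907]
orientation: [3.141, 0.001, 2.977]
contact_force: [-1.0, 2.7, 4.4]
grip_width: 0.003
```

apply_moves(deltas=[{"claw":-1,"linear":[0,0,0.004],"yaw":0},{"claw":-1,"linear":[0,0,0.006],"yaw":0}])

```text
t: 14.42
ee_pos: [0.5894, 0.0118, 0.089]
orientation: [3.141, 0.001, 2.977]
contact_force: [-2.2, 3.0, 5.0]
grip_width: 0.005
```

apply_moves(deltas=[{"claw":-1,"linear":[0,0,0.004],"yaw":0},{"claw":-1,"linear":[0,0,0.006],"yaw":0}])

```text
t: 14.58
ee_pos: [0.5894, 0.0118, 0.0872]
orientation: [3.141, 0.001, 2.977]
contact_force: [-3.9, 3.5, 9.5]
grip_width: 0.002
```

apply_moves(deltas=[{"claw":-1,"linear":[0,0,0.002],"yaw":0},{"claw":-1,"linear":[0,0,0.003],"yaw":0}])

```text
t: 14.75
ee_pos: [0.5894, 0.0118, 0.0868]
orientation: [3.141, 0.001, 2.978]
contact_force: [-5.2, 3.7, 11.0]
grip_width: 0.006
```

apply_moves(deltas=[{"claw":-1,"linear":[0,0,0.002],"yaw":0},{"claw":-1,"linear":[0,0,0.003],"yaw":0}])

```text
t: 14.92
ee_pos: [0.5894, 0.0117, 0.0861]
orientation: [3.141, 0.001, 2.978]
contact_force: [-4.8, 3.5, 11.1]
grip_width: 0.004
```

apply_moves(deltas=[{"claw":-1,"linear":[0,0,0.002],"yaw":0},{"claw":-1,"linear":[0,0,0.004],"yaw":0}])

```text
t: 15.08
ee_pos: [0.5894, 0.0116, 0.085]
orientation: [3.141, 0.001, 2.978]
contact_force: [-4.9, 2.4, 11.2]
grip_width: 0.001
```

apply_moves(deltas=[{"claw":-1,"linear":[0,0,0.002],"yaw":0},{"claw":-1,"linear":[0,0,0.004],"yaw":0}])

```text
t: 15.25
ee_pos: [0.5894, 0.0115, 0.0838]
orientation: [3.141, 0.001, 2.978]
contact_force: [-5.4, 1.3, 12.9]
grip_width: 0.004
```

apply_moves(deltas=[{"claw":-1,"linear":[0,0,0.002],"yaw":0},{"claw":-1,"linear":[0,0,0.004],"yaw":0}])

```text
t: 15.42
ee_pos: [0.5893, 0.0114, 0.0827]
orientation: [3.142, 0.001, 2.978]
contact_force: [-6.6, 1.3, 13.5]
grip_width: 0.004
```

apply_moves(deltas=[{"claw":-1,"linear":[0,0,0.002],"yaw":0},{"claw":-1,"linear":[0,0,0.003],"yaw":0}])

```text
t: 15.58
ee_pos: [0.5893, 0.0113, 0.0818]
orientation: [-3.141, 0.001, 2.978]
contact_force: [-4.7, 0.1, 14.0]
grip_width: 0.006
```

apply_moves(deltas=[{"claw":-1,"linear":[0,0,0.002],"yaw":0},{"claw":-1,"linear":[0,0,0.003],"yaw":0}])

```text
t: 15.75
ee_pos: [0.5893, 0.0112, 0.0809]
orientation: [-3.141, 0.001, 2.978]
contact_force: [-6.0, 0.6, 13.6]
grip_width: 0.008
```

apply_moves(deltas=[{"claw":-1,"linear":[0,0,0.002],"yaw":0},{"claw":-1,"linear":[0,0,0.003],"yaw":0}])

```text
t: 15.92
ee_pos: [0.5893, 0.0112, 0.0804]
orientation: [-3.141, 0.001, 2.978]
contact_force: [-8.0, 1.3, 19.5]
grip_width: 0.009
```

The force jumped from 13.6 to 19.5 N, so the right end now bears on its bar. I lift off and go over to the left.

apply_moves(deltas=[{"claw":-1,"linear":[0,0,0],"yaw":0}])

```text
t: 16.0
ee_pos: [0.5893, 0.0112, 0.0804]
orientation: [-3.141, 0.001, 2.978]
contact_force: [-6.2, 0.8, 16.9]
grip_width: 0.002
```

apply_moves(deltas=[{"claw":-1,"linear":[0,0,-0.02],"yaw":0},{"claw":-1,"linear":[0,0,-0.06],"yaw":0},{"claw":-1,"linear":[0,0,-0.08],"yaw":0},{"claw":-1,"linear":[0,0.1,-0.08],"yaw":0},{"claw":-1,"linear":[0,0.22,-0.08],"yaw":0},{"claw":-1,"linear":[0,0.34,-0.08],"yaw":0},{"claw":-1,"linear":[0,0.42,-0.08],"yaw":0},{"claw":-1,"linear":[0,0.433,-0.08],"yaw":0},{"claw":-1,"linear":[0,0.433,-0.08],"yaw":0},{"claw":-1,"linear":[0,0.433,-0.08],"yaw":0}])

```text
t: 16.83
ee_pos: [0.6101, 0.1394, 0.1022]
orientation: [-3.141, -0.001, 2.978]
contact_force: [0.6, 0.6, 0.1]
grip_width: 0.008
```

```bash
python3 - <<'E'
from h import *
import cv2
go(hw(0,65,.085),-3.305)
s=manip.snapshot("scene")[:,:,::-1]
cv2.imwrite("pics/s9c.png",cv2.resize(s[210:315,300:450],None,fx=5.3,fy=5.3,interpolation=cv2.INTER_CUBIC))
E
```

```text
t 16.8333 holder mm [-1.000e-01  6.380e+01  1.022e+02] linear [-0.0004  0.0039  0.0574] yaw -0.0002 F [0.56 0.56 0.05] rpy [-3.141e+00 -1.000e-03  2.978e+00] grip 0.008
```

View pics/s9c.png

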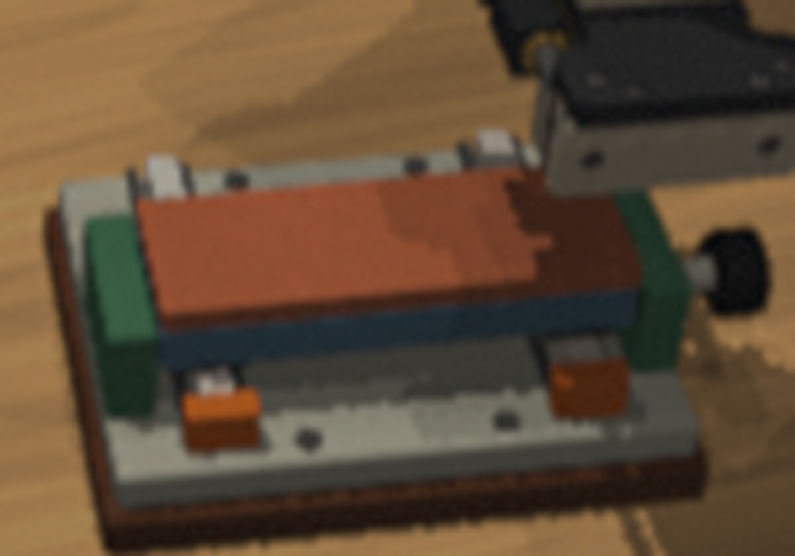

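The stone's right end is now lower (front edge at about (165,325), left end at about (635,295)) and both bars still meet their stops. I tap the left.

apply_moves(deltas=[{"claw":-1,"linear":[0,0.003,0.015],"yaw":0},{"claw":-1,"linear":[0,0.003,0.03],"yaw":0},{"claw":-1,"linear":[0,0.003,0.038],"yaw":0},{"claw":-1,"linear":[0,0.003,0.038],"yaw":0}])

```text
t: 17.22
ee_pos: [0.6101, 0.1396, 0.0903]
orientation: [-3.141, -0.001, 2.976]
contact_force: [-0.6, -0.4, 0.2]
grip_width: 0.008
```

apply_moves(deltas=[{"claw":-1,"linear":[0,0,0.003],"yaw":0},{"claw":-1,"linear":[0,0,0.006],"yaw":0},{"claw":-1,"linear":[0,0,0.006],"yaw":0}])

```text
t: 17.47
ee_pos: [0.6107, 0.1403, 0.0894]
orientation: [-3.142, -0.0, 2.977]
contact_force: [0.2, -0.5, 0.7]
grip_width: 0.008
```

apply_moves(deltas=[{"claw":-1,"linear":[0,0,0.003],"yaw":0},{"claw":-1,"linear":[0,0,0.006],"yaw":0}])

```text
t: 17.63
ee_pos: [0.6108, 0.1405, 0.0878]
orientation: [3.141, 0.0, 2.977]
contact_force: [-0.4, -0.0, -0.7]
grip_width: 0.005
```

apply_moves(deltas=[{"claw":-1,"linear":[0,0,0.003],"yaw":0},{"claw":-1,"linear":[0,0,0.005],"yaw":0}])

```text
t: 17.8
ee_pos: [0.6106, 0.1405, 0.0861]
orientation: [3.142, -0.0, 2.977]
contact_force: [0.5, 0.1, -0.7]
grip_width: 0.006
```

apply_moves(deltas=[{"claw":-1,"linear":[0,0,0.003],"yaw":0},{"claw":-1,"linear":[0,0,0.004],"yaw":0}])

```text
t: 17.97
ee_pos: [0.6106, 0.1404, 0.0848]
orientation: [-3.142, -0.0, 2.977]
contact_force: [-0.4, -0.4, -0.3]
grip_width: 0.005
```

apply_moves(deltas=[{"claw":-1,"linear":[0,0,0.003],"yaw":0},{"claw":-1,"linear":[0,0,0.004],"yaw":0}])

```text
t: 18.13
ee_pos: [0.6106, 0.1404, 0.0836]
orientation: [-3.142, -0.0, 2.977]
contact_force: [1.1, -0.0, 0.7]
grip_width: 0.003
```

apply_moves(deltas=[{"claw":-1,"linear":[0,0,0.003],"yaw":0},{"claw":-1,"linear":[0,0,0.004],"yaw":0}])

```text
t: 18.3
ee_pos: [0.6106, 0.1405, 0.0824]
orientation: [-3.142, -0.0, 2.977]
contact_force: [-0.9, 0.9, 2.9]
grip_width: 0.007
```

apply_moves(deltas=[{"claw":-1,"linear":[0,0,0.002],"yaw":0},{"claw":-1,"linear":[0,0,0.003],"yaw":0}])

```text
t: 18.47
ee_pos: [0.6107, 0.1405, 0.0824]
orientation: [3.142, 0.0, 2.977]
contact_force: [-3.9, -0.5, 7.3]
grip_width: 0.005
```

apply_moves(deltas=[{"claw":-1,"linear":[0,0,0.002],"yaw":0},{"claw":-1,"linear":[0,0,0.003],"yaw":0}])

```text
t: 18.63
ee_pos: [0.6107, 0.1404, 0.0822]
orientation: [3.142, 0.001, 2.978]
contact_force: [-5.8, 0.4, 13.8]
grip_width: 0.001
```

apply_moves(deltas=[{"claw":-1,"linear":[0,0,0.002],"yaw":0}])

```text
t: 18.72
ee_pos: [0.6107, 0.1405, 0.0822]
orientation: [3.141, 0.001, 2.978]
contact_force: [-8.3, 0.3, 20.3]
grip_width: 0.003
```

apply_moves(deltas=[{"claw":-1,"linear":[0,0,0],"yaw":0}])

```text
t: 18.8
ee_pos: [0.6107, 0.1405, 0.0822]
orientation: [3.141, 0.001, 2.978]
contact_force: [-7.3, 0.2, 15.3]
grip_width: 0.001
```

apply_moves(deltas=[{"claw":-1,"linear":[0,0,0.001],"yaw":0}])

```text
t: 18.88
ee_pos: [0.6107, 0.1404, 0.0821]
orientation: [3.141, 0.001, 2.978]
contact_force: [-8.6, 0.2, 19.5]
grip_width: 0.004
```

apply_moves(deltas=[{"claw":-1,"linear":[0,0,0],"yaw":0}])

```text
t: 18.97
ee_pos: [0.6107, 0.1405, 0.0822]
orientation: [3.141, 0.001, 2.978]
contact_force: [-7.4, -0.2, 16.4]
grip_width: 0.004
```

Both sides have now been pressed to about 20 N. I repeat each side once to even the pinch, starting with the right.

apply_moves(deltas=[{"claw":-1,"linear":[0,0,-0.02],"yaw":0},{"claw":-1,"linear":[0,0,-0.05],"yaw":0},{"claw":-1,"linear":[0,-0.1,-0.05],"yaw":0},{"claw":-1,"linear":[0,-0.22,-0.05],"yaw":0},{"claw":-1,"linear":[0,-0.34,-0.05],"yaw":0},{"claw":-1,"linear":[0,-0.42,-0.05],"yaw":0},{"claw":-1,"linear":[0,-0.435,-0.05],"yaw":0},{"claw":-1,"linear":[0,-0.435,-0.04],"yaw":0},{"claw":-1,"linear":[0,-0.435,-0.02],"yaw":0},{"claw":-1,"linear":[0,-0.435,-0.015],"yaw":0},{"claw":-1,"linear":[0,-0.435,-0.015],"yaw":0}])

```text
t: 19.88
ee_pos: [0.589, 0.0125, 0.0834]
orientation: [-3.141, -0.001, 2.978]
contact_force: [0.1, 0.0, -0.4]
grip_width: 0.001
```

```bash
python3 - <<'E'
from h import *
go(hw(0,-65,.081),-3.305)
E
```

```text
t 19.8833 holder mm [ -0.4 -64.8  83.4] linear [-0.0012 -0.0007  0.0081] yaw -0.0 F [ 0.15  0.03 -0.44] rpy [-3.141e+00 -1.000e-03  2.978e+00] grip 0.001
```

apply_moves(deltas=[{"claw":-1,"linear":[0,0,0.002],"yaw":0},{"claw":-1,"linear":[0,0,0.004],"yaw":0}])

```text
t: 20.05
ee_pos: [0.5894, 0.0125, 0.083]
orientation: [-3.141, -0.0, 2.978]
contact_force: [-1.0, -0.5, -0.7]
grip_width: -0.001
```

apply_moves(deltas=[{"claw":-1,"linear":[0,0,0.002],"yaw":0},{"claw":-1,"linear":[0,0,0.003],"yaw":0}])

```text
t: 20.22
ee_pos: [0.5893, 0.012, 0.0822]
orientation: [-3.142, -0.0, 2.978]
contact_force: [-0.3, 0.0, 1.0]
grip_width: 0.004
```

apply_moves(deltas=[{"claw":-1,"linear":[0,0,0.002],"yaw":0},{"claw":-1,"linear":[0,0,0.002],"yaw":0}])

```text
t: 20.38
ee_pos: [0.5893, 0.0118, 0.0816]
orientation: [-3.142, -0.0, 2.977]
contact_force: [-0.1, -0.3, 1.0]
grip_width: -0.001
```

apply_moves(deltas=[{"claw":-1,"linear":[0,0,0.002],"yaw":0},{"claw":-1,"linear":[0,0,0.003],"yaw":0}])

```text
t: 20.55
ee_pos: [0.5893, 0.0117, 0.0808]
orientation: [3.142, 0.0, 2.977]
contact_force: [0.4, -0.2, -0.4]
grip_width: 0.006
```

apply_moves(deltas=[{"claw":-1,"linear":[0,0,0.002],"yaw":0},{"claw":-1,"linear":[0,0,0.002],"yaw":0}])

```text
t: 20.72
ee_pos: [0.5893, 0.0116, 0.0806]
orientation: [-3.142, 0.0, 2.977]
contact_force: [-1.4, -0.4, 3.9]
grip_width: 0.008
```

apply_moves(deltas=[{"claw":-1,"linear":[0,0,0.002],"yaw":0},{"claw":-1,"linear":[0,0,0.002],"yaw":0}])

```text
t: 20.88
ee_pos: [0.5893, 0.0116, 0.0805]
orientation: [-3.142, 0.0, 2.977]
contact_force: [-3.7, 0.4, 9.3]
grip_width: 0.007
```

apply_moves(deltas=[{"claw":-1,"linear":[0,0,0.001],"yaw":0},{"claw":-1,"linear":[0,0,0.002],"yaw":0}])

```text
t: 21.05
ee_pos: [0.5894, 0.0117, 0.0804]
orientation: [-3.142, 0.001, 2.978]
contact_force: [-6.6, 0.7, 15.9]
grip_width: 0.001
```

apply_moves(deltas=[{"claw":-1,"linear":[0,0,0.001],"yaw":0}])

```text
t: 21.13
ee_pos: [0.5894, 0.0116, 0.0804]
orientation: [-3.141, 0.001, 2.978]
contact_force: [-7.3, 1.5, 18.0]
grip_width: 0.004
```

apply_moves(deltas=[{"claw":-1,"linear":[0,0,0.0003],"yaw":0}])

```text
t: 21.22
ee_pos: [0.5894, 0.0117, 0.0804]
orientation: [3.142, 0.001, 2.978]
contact_force: [-5.9, 0.6, 16.4]
grip_width: 0.005
```

apply_moves(deltas=[{"claw":-1,"linear":[0,0,0.001],"yaw":0}])

```text
t: 21.3
ee_pos: [0.5894, 0.0116, 0.0804]
orientation: [-3.142, 0.001, 2.978]
contact_force: [-8.5, 1.2, 20.1]
grip_width: 0.002
```

apply_moves(deltas=[{"claw":-1,"linear":[0,0,0],"yaw":0}])

```text
t: 21.38
ee_pos: [0.5894, 0.0116, 0.0803]
orientation: [-3.142, 0.001, 2.978]
contact_force: [-7.3, 0.8, 18.2]
grip_width: 0.003
```

apply_moves(deltas=[{"claw":-1,"linear":[0,0,-0.02],"yaw":0},{"claw":-1,"linear":[0,0,-0.05],"yaw":0},{"claw":-1,"linear":[0,0.1,-0.05],"yaw":0},{"claw":-1,"linear":[0,0.22,-0.05],"yaw":0},{"claw":-1,"linear":[0,0.34,-0.05],"yaw":0},{"claw":-1,"linear":[0,0.42,-0.05],"yaw":0},{"claw":-1,"linear":[0,0.434,-0.05],"yaw":0},{"claw":-1,"linear":[0,0.434,-0.04],"yaw":0},{"claw":-1,"linear":[0,0.434,-0.025],"yaw":0},{"claw":-1,"linear":[0,0.434,-0.02],"yaw":0},{"claw":-1,"linear":[0,0.434,-0.02],"yaw":0}])

```text
t: 22.3
ee_pos: [0.6099, 0.1388, 0.0835]
orientation: [-3.141, -0.001, 2.976]
contact_force: [-0.0, 0.3, 0.5]
grip_width: 0.008
```

```bash
python3 - <<'E'
from h import *
go(hw(0,65,.082),-3.305)
E
```

```text
t 22.3 holder mm [-0.2 63.2 83.5] linear [-0.0007  0.0061  0.005 ] yaw -0.0008 F [-0.01  0.33  0.5 ] rpy [-3.141e+00 -1.000e-03  2.976e+00] grip 0.008
```

apply_moves(deltas=[{"claw":-1,"linear":[0,0.001,0.002],"yaw":0},{"claw":-1,"linear":[0,0.001,0.003],"yaw":0}])

```text
t: 22.47
ee_pos: [0.6107, 0.1396, 0.0834]
orientation: [-3.142, 0.0, 2.976]
contact_force: [0.3, 0.1, -0.9]
grip_width: 0.003
```

apply_moves(deltas=[{"claw":-1,"linear":[0,0,0.002],"yaw":0},{"claw":-1,"linear":[0,0,0.003],"yaw":0}])

```text
t: 22.63
ee_pos: [0.6107, 0.1401, 0.0826]
orientation: [3.141, 0.0, 2.977]
contact_force: [0.8, -0.6, -0.0]
grip_width: 0.002
```

apply_moves(deltas=[{"claw":-1,"linear":[0,0,0.002],"yaw":0},{"claw":-1,"linear":[0,0,0.002],"yaw":0}])

```text
t: 22.8
ee_pos: [0.6108, 0.1402, 0.0824]
orientation: [-3.141, 0.0, 2.977]
contact_force: [0.1, -1.4, 3.2]
grip_width: 0.003
```

apply_moves(deltas=[{"claw":-1,"linear":[0,0,0.002],"yaw":0},{"claw":-1,"linear":[0,0,0.002],"yaw":0}])

```text
t: 22.97
ee_pos: [0.6108, 0.1402, 0.0823]
orientation: [-3.141, 0.001, 2.977]
contact_force: [-2.6, -0.5, 7.4]
grip_width: 0.009
```

apply_moves(deltas=[{"claw":-1,"linear":[0,0,0.002],"yaw":0},{"claw":-1,"linear":[0,0,0.002],"yaw":0}])

```text
t: 23.13
ee_pos: [0.6108, 0.1402, 0.0822]
orientation: [-3.141, 0.001, 2.978]
contact_force: [-4.1, -1.1, 11.1]
grip_width: 0.007
```

apply_moves(deltas=[{"claw":-1,"linear":[0,0,0.001],"yaw":0},{"claw":-1,"linear":[0,0,0.001],"yaw":0}])

```text
t: 23.3
ee_pos: [0.6108, 0.1402, 0.0822]
orientation: [-3.142, 0.001, 2.978]
contact_force: [-4.9, -1.9, 13.8]
grip_width: 0.011
```

apply_moves(deltas=[{"claw":-1,"linear":[0,0,0.001],"yaw":0}])

```text
t: 23.38
ee_pos: [0.6108, 0.1402, 0.0822]
orientation: [-3.142, 0.001, 2.978]
contact_force: [-7.0, -2.0, 18.1]
grip_width: 0.007
```

apply_moves(deltas=[{"claw":-1,"linear":[0,0,0.0007],"yaw":0}])

```text
t: 23.47
ee_pos: [0.6108, 0.1402, 0.0822]
orientation: [-3.142, 0.001, 2.978]
contact_force: [-7.0, -1.9, 19.0]
grip_width: 0.001
```

apply_moves(deltas=[{"claw":-1,"linear":[0,0,0.0007],"yaw":0}])

```text
t: 23.55
ee_pos: [0.6108, 0.1402, 0.0821]
orientation: [-3.142, 0.001, 2.978]
contact_force: [-8.2, -1.7, 20.0]
grip_width: 0.003
```

apply_moves(deltas=[{"claw":-1,"linear":[0,0,0],"yaw":0}])

```text
t: 23.63
ee_pos: [0.6108, 0.1402, 0.0821]
orientation: [-3.142, 0.001, 2.978]
contact_force: [-6.4, -1.3, 19.5]
grip_width: 0.007
```

Both sides now hold about 18–20 N without moving (top stays at 0.0804 right, 0.0822 left). I lift clear and check.

apply_moves(deltas=[{"claw":-1,"linear":[0,0,-0.02],"yaw":0},{"claw":-1,"linear":[0,0,-0.08],"yaw":0},{"claw":-1,"linear":[0,0,-0.2],"yaw":0},{"claw":-1,"linear":[0.1,0,-0.3],"yaw":0},{"claw":-1,"linear":[0.2,0,-0.38],"yaw":0},{"claw":-1,"linear":[0.3,0,-0.4],"yaw":0},{"claw":-1,"linear":[0.35,0.1,-0.4],"yaw":0},{"claw":-1,"linear":[0.35,0.2,-0.4],"yaw":0},{"claw":-1,"linear":[0.35,0.3,-0.4],"yaw":0},{"claw":-1,"linear":[0.35,0.4,-0.4],"yaw":0},{"claw":-1,"linear":[0.35,0.5,-0.4],"yaw":0},{"claw":-1,"linear":[0.35,0.6,-0.4],"yaw":0},{"claw":-1,"linear":[0.35,0.6,-0.4],"yaw":0},{"claw":-1,"linear":[0.35,0.6,-0.4],"yaw":0}])

```text
t: 24.8
ee_pos: [0.5363, 0.3367, 0.1987]
orientation: [-3.141, -0.001, 2.979]
contact_force: [0.3, -0.8, 0.2]
grip_width: 0.003
```

```bash
python3 - <<'E'
from h import *
import cv2
go(hw(0,65,.2),-3.305)
s=manip.snapshot("scene")[:,:,::-1];t=manip.snapshot("top")[:,:,::-1]
a=cv2.resize(s[210:315,300:450],None,fx=5.3,fy=5.3,interpolation=cv2.INTER_CUBIC);cv2.imwrite("pics/s10c.png",a)
cv2.imwrite("pics/s10.png",s)
cv2.imwrite("pics/t10c.png",cv2.resize(t[190:315,185:335],None,fx=5,fy=4.75,interpolation=cv2.INTER_CUBIC))
mt=manip.camera_model("top")
for q in [(-90,65,.032),(-94,65,.032),(-90,-65,.032),(-94,-65,.032)]:
    p=mt["R"]@hw(q[0],q[1],q[2]+P[3])+mt["t"]; print("crop px",np.round([(mt["fx"]*p[0]/p[2]+mt["cx"]-185)*5,(mt["fy"]*p[1]/p[2]+mt["cy"]-190)*4.75]))
E
```

```text
t 24.8 holder mm [-105.   246.5  198.7] linear [-0.3499 -0.6051 -0.0041] yaw 0.0002 F [ 0.3  -0.82  0.18] rpy [-3.141e+00 -1.000e-03  2.979e+00] grip 0.003
crop px [183. 407.]
crop px [181. 417.]
crop px [523. 465.]
crop px [521. 475.]
```

View pics/s10c.png

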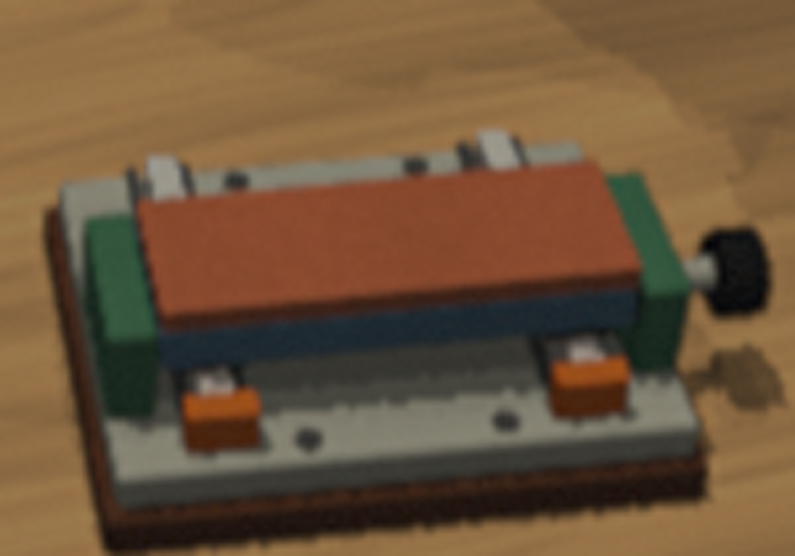

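View pics/t10c.png

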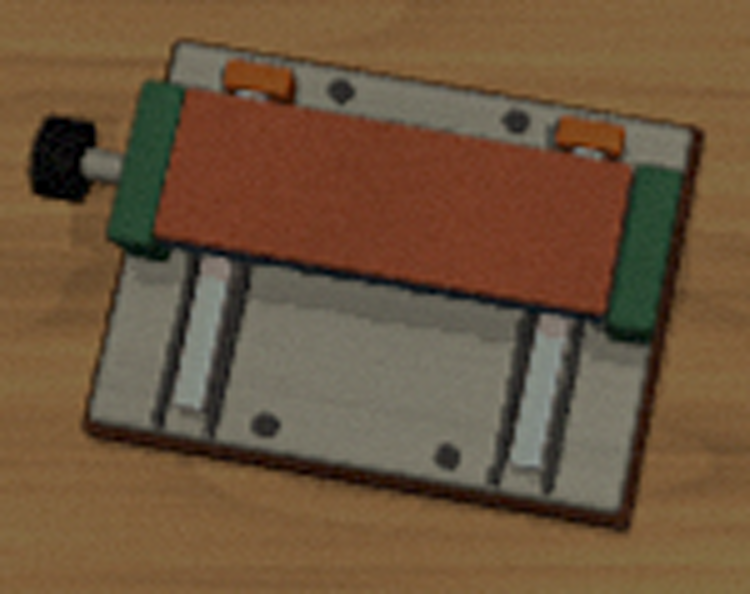

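View pics/s10.png

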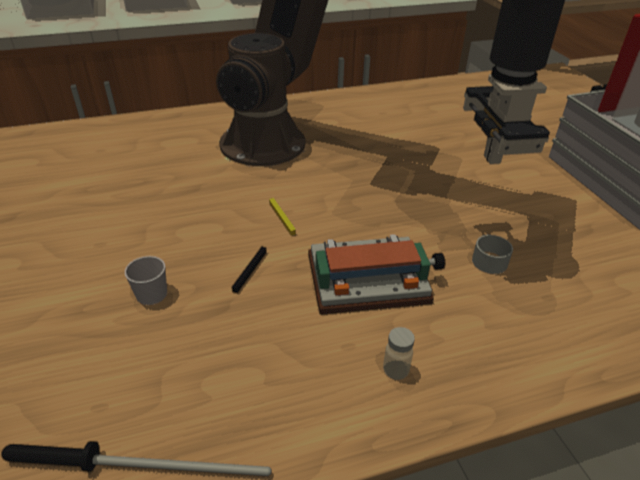

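The top view shows the bar near ends at (188,408) and (526,467), with home predicted at (183,407) and (523,465). The scene view shows both bars against the orange stops, the stone down, and the ring (492,255), shaker (398,353) and cup (148,280) where they were. I hand in.

```bash
python3 - <<'E'
from plant import manip
print(manip.finish_job())
E
```

```text
the job is handed in; nothing more can be done
None
```

I pushed both bars home, tapped the stone down over each bar in turn, lifted the gripper clear and handed the job in at about 25 s of the 72 s. No verdict was reported.

- **Bars:** my first pushes stopped about 3 mm short, because the fingertip caught on something low in the clamp. I noticed this in the wrist pictures and pushed both again about 4 mm higher until each met a hard stop. In the last top view both near ends lie within about 1 mm of home.
- **Stone:** I pressed right, left, right, left. The highest readings were about 20 N downward, or about 22 N in total with the sideways part, under the 26 N limit. In the last two taps each end held 18–20 N without sinking further.
- **Bystanders:** the ring, the shaker and the cup look unmoved in the last scene view.

**Not checked or in disagreement:**
- I did not pull on the bars, so the lasting pinch is inferred from the taps.
- The stone still looks tilted by about 0.014 rad, which fits feet of unequal length.
- The seated top measured about 68 mm (right) and 70 mm (left) above the clamp's origin. The left figure is slightly over the 69 mm given, within my height uncertainty of about 2 mm.

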